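# Charge the wax melter

## Robot

A 7-joint arm with a two-finger parallel gripper is mounted at the origin on the work surface. World frame = base frame: x ahead of the robot, y to its left, z up, the work surface at z = 0. Lengths are in m, angles in rad, forces in N, time in s.
With the tool pointing down it reaches from about 0.4 to 0.85 m from the base axis. Payload 10.4 kg.
Tool frame: the origin (TCP) lies midway between the tips of the shut fingers; the grasp point (between the pads) lies 19 mm behind it; z points along the fingers, y is the line along which they close (so a half turn about z gives the same grasp; the last joint's range is limited). The gripper opens to 87 mm and grips with 3 to 60 N. Pads are 19 mm wide; open, the fingers measure 117 mm over their backs; the gripper's body (75 mm by 190 mm) begins 51 mm behind the grasp point.
Start: joints at [-1.183, 0.332, -0.065, 1.46, 0.022, 1.35, -0.088], TCP at [0.25, 0.573, 0.186] pointing down, gripper open.
Joint ranges: [-2.6, 2.6], [-0.5, 2.12], [-1.47, 1.34], [0.16, 2.42], [-1.27, 4.41], [0.06, 2.06], [-2.6, 2.6]. Speed limits (rad/s): [2.22, 2.22, 2.79, 2.79, 3.14, 3.14, 3.14].

## Interface

Orientations are given as a unit quaternion [x, y, z, w].
In Python, from bench import r gives the robot as it stands.
- The arm moves only by the tool move_arm, never from a script. Its argument "targets" is a list of rows, each a list of 3 entries, a list of its own where there are three numbers: the shift along the tool's x, y, z in cm, then the turn, a rotation vector about the tool's x, y, z in rad, then the opening in per cent of the stroke, from 0 (shut) to 100 (fully open). In form: [[[x, y, z], [wx, wy, wz], gripper], ...]. A call has 1 to 20 rows; each row shifts and turns the commanded pose from where the row before left it, along the tool's axes as they then stand; what a row does not reach is not made up. A row lasts 1/8 s, in which the tool goes at most 62.5 mm and 10.7 degrees, less where a joint would pass 70% of its speed; a pose out of reach is approached as far as the arm can. A call with a gripper value outside its range is refused whole. The fingers move at their own pace and stop on an object; "grip_force" is the grip in N (left out, the last holds). Time passes only in rows, so rows that do not move let the fingers close. It gives the time, the measured TCP pose, the force, the opening and the grip force at its end, in the units of the state.
- r.read_state(): the state, without advancing time (a new reading comes with each control period).
- r.camera(name): name is "side" or "top" or "wrist"; returns a dict with "image" (400x640x3 uint8, blue, green, red), "vertical_fov" (degrees; the focal length in pixels is half the picture's height over the tangent of half this angle, whatever the lens; pixels are square), "cx", "cy" (the principal point, pixels), "k1" (the pictures are not rectified: a ray, as slopes to the right and down, at radius r is drawn at 1 + k1 r^2 times it, then the intrinsics apply), "cam_to_world" (4x4, takes a point from camera to world coordinates). Camera axes: x right, y down, z forward; pixel columns grow to the right and rows downward; lengths in m; the calibration is good to about 2 mm. A picture is of the moment at which its call begins. There is no depth.
- r.close_job(): hands the job in; it is judged then, once.
The state is a dict: "time": time; "joint_positions": joint angles; "joint_vel": joint speeds; "joint_torque": joint torques, N m; "ee_pos": TCP position; "eef_rot": TCP orientation; "ft_force": force on the tool from outside, world axes, zero at the start; "torque": the same for the moment, N m; "width": finger opening in m; "grip_force": force on a finger pad.
Only numpy, scipy, OpenCV 4.12 (cv2) and the standard library are available. Lean on these libraries where they do the work, as an engineer would, in place of code of your own. Each camera call takes 0.05 s, during which the arm holds its last target. There are 200 camera calls.

## Task

Get the wax melter ready for the painting class: unscrew its blue cap, lift it off and lay it right side up on the middle of the cork mat, and put every coloured wax bar lying on the table into the pot. Turn the thermostat dial until its white pointer stands at the red marker. Do not disturb the paint bottles, mug, jar, brush and palette knife.

Things in the scene. Friction and masses are not known exactly. Their poses are not given: they have to be found in the camera images.
- melter: white wax melter, fixed: round pot 150 mm across with a threaded neck 104 mm across, rim 115 mm above the table, and a flat control pod (120 mm in x, 45 mm high) reaching to 235 mm from the pot's axis on its -y side. Origin on the pot's axis at table level, z up. Shoulder at 84 mm.
- pot_mouth (a point): centre of the pot's open rim, 115 mm above the table: bore 96 mm, inner floor 18 mm above the table, so 97 mm deep.
- cap: blue threaded cover cap, 250 g, 131 mm across, 32 mm high without its grip bar; origin at the centre of its lower edge, z up, x along the bar. At the start it is screwed on the pot's neck, its lower edge 89 mm above the table. Ordinary right-hand thread: opens counter-clockwise seen from above, climbing 24 mm per turn (3.8 mm per rad), with 2 mm of up-and-down play.
- cap_grip (a point): on the cap's axis, 58 mm above its lower edge: the height to grip its yellow bar (74 mm long, 18 mm wide, from 32 to 72 mm). The cap is fully tight at the melter's yaw, stands 0 to 0.35 rad past that at the start, and leaves the thread about 4.1 rad past it (3.7 to 4.1 rad of turning), its lower edge then at about 102 mm; until then it cannot be lifted off.
- mat: round cork mat lying fixed on the table, 200 mm across and 6 mm thick; origin at the centre of its underside.
- wax_red: Red wax bar, a rigid block 64 x 28 x 24 mm (x, y, z), 40 g; origin at the centre of its underside as it lies at the start, x along its length. It lies on the table; may be absent (None) in some starts.
- wax_yellow: Yellow wax bar, a rigid block 64 x 28 x 24 mm (x, y, z), 40 g; origin at the centre of its underside as it lies at the start, x along its length. It lies on the table; may be absent (None) in some starts.
- wax_green: Green wax bar, a rigid block 64 x 28 x 24 mm (x, y, z), 40 g; origin at the centre of its underside as it lies at the start, x along its length. It lies on the table; may be absent (None) in some starts.
- wax_violet: Violet wax bar, a rigid block 64 x 28 x 24 mm (x, y, z), 40 g; origin at the centre of its underside as it lies at the start, x along its length. It lies on the table; may be absent (None) in some starts.
- dial (a joint): thermostat dial on the pod, rad: 0 with its white pointer towards the melter's -x, growing clockwise seen from above, end stops at 0 and 5.2. A black disc 54 mm across with a grip bar 52 mm long, 14 mm wide, from 10 to 42 mm above the dial's foot (the foot is 46 mm above the table); the bar lies along the pointer. Light friction (0.05 N m), stays where it is left.
- dial_grip (a point): on the dial's axis (170 mm from the pot's axis), at the height to grip its bar (77 mm above the table).
- dial_tip (a point): the tip of the dial's white pointer, 34 mm from the dial's axis.
- marker (a joint): red setting marker on the dial's scale, rad, measured as the dial is: the dial stands at the mark when both joints read the same. A flat stiff tab beside the dial, 5 mm high: leave it where it is.
- mark (a point): the point on the red marker that the pointer's tip must face, 34 mm from the dial's axis.
- paint_pink: pink paint bottle, 68 mm across, 170 mm tall; bystander. Origin at the centre of its underside (as for all bystanders).
- paint_lemon: lemon yellow paint bottle, 68 mm across, 160 mm tall; bystander.
- paint_teal: teal paint bottle, 68 mm across, 170 mm tall; bystander.
- mug: white mug, 80 mm across, 90 mm tall; bystander.
- gel_jar: orange jar with black cap, 52 mm across, 55 mm tall; bystander.
- brush: paint brush, 220 mm long, lying; bystander.
- palette_knife: palette knife with wooden handle, 250 mm long, lying; bystander.

How it is judged:
On the way:
1. the cap is unscrewed and lifted clear of the pot's neck (z of cap in the frame of melter above 0.118 m), for 0.1 s.
At the end, for the whole second after the job is handed in: The cap lies at rest, right side up (within 0.1 rad) on the cork mat, its centre within 45 mm of the mat's; every wax bar present lies at rest in the pot, its origin below the rim; the dial's pointer tip is within 6 mm (10 degrees) of the mark (horizontal distance between cap and mat below 0.045 m and height (world z) of cap below 0.012 m and angle between cap's own z axis and vertical below 0.1 rad and linear speed of each of cap, wax_red, wax_yellow, wax_green, wax_violet below 0.05 m/s and horizontal distance between each of wax_red, wax_yellow, wax_green, wax_violet and pot_mouth below 0.052 m and z of each of wax_red, wax_yellow, wax_green, wax_violet in the frame of melter below 0.112 m and horizontal distance between dial_tip and mark below 0.006 m); the robot touches nothing.
It fails at once if a paint bottle, the mug, the jar, the brush or the palette knife is shifted by more than 40 mm (distance of any of paint_pink, paint_lemon, paint_teal, mug, gel_jar, brush, palette_knife from where it was at the start of the episode above 0.04 m).
Of wax_red, wax_yellow, wax_green, wax_violet only 2 to 4 are there at a start; the rules pass over those that are not, and their reading is None.
At some moment in a run one of wax_red, wax_yellow, wax_green, wax_violet may be knocked a few centimetres aside while the robot is not near it.
Once in a run the grip may slacken for a moment while it holds something.
It also fails if it takes over 210 s, if anything falls off the work surface, if the arm or the gripper's body presses on something with over 40 N, if the wrist force passes 120 N, or if a joint passes its speed limit or range.

## Working session

There is one attempt and no reset: what is moved stays moved. The work goes in short steps, Python scripts to look and compute and a tool call to move; the robot and the scene stay as the last step left them, time stands still between calls to the robot, and variables do not carry over. Pictures are saved under pics/ and viewed, at most 14 in all, crops included, and the job is handed in when it is done.

Besides the shell and the picture viewer there is one more tool, called as a command line: name --argument value ..., lists and objects as JSON in quotes. move_arm: Moves the arm, as the interface text tells. Its arguments: {"type":"object","properties":{"targets":{"type":"array"},"grip_force":{"type":"number"}},"required":["targets"]}

```bash
ls; mkdir -p pics
cat > h.py <<'E'
import numpy as np, cv2, pickle
from bench import r
from scipy.spatial.transform import Rotation as R
def cam(n,save=None):
    c=r.camera(n)
    if save: cv2.imwrite('pics/'+save,c['image']); pickle.dump(c,open('pics/'+save[:-4]+'.pkl','wb'))
    return c
def load(s): return pickle.load(open('pics/'+s+'.pkl','rb'))
def K(c):
    f=c['image'].shape[0]/2/np.tan(np.radians(c['vertical_fov'])/2)
    return np.array([[f,0,c['cx']],[0,f,c['cy']],[0,0,1.]])
def ray(c,uv):
    k=K(c); d=(np.asarray(uv,float)-[k[0,2],k[1,2]])/k[0,0]; rd=np.linalg.norm(d); x=rd
    for _ in range(30): x=rd/(1+c['k1']*x*x)
    s=d*(x/rd if rd>0 else 1); T=np.array(c['cam_to_world'])
    v=T[:3,:3]@np.array([s[0],s[1],1]); return T[:3,3],v/np.linalg.norm(v)
def onz(c,uv,z):
    o,v=ray(c,uv); return o+v*(z-o[2])/v[2]
def tri(L):  # [(c,uv),...]
    A=np.zeros((3,3));b=np.zeros(3);rs=[ray(c,u) for c,u in L]
    for o,v in rs:
        P=np.eye(3)-np.outer(v,v);A+=P;b+=P@o
    p=np.linalg.solve(A,b); return p,[np.linalg.norm((np.eye(3)-np.outer(v,v))@(p-o)) for o,v in rs]
def proj(c,p):
    T=np.array(c['cam_to_world']);q=T[:3,:3].T@(np.asarray(p)-T[:3,3]);s=q[:2]/q[2]
    s=s*(1+c['k1']*s@s);k=K(c);return s*k[0,0]+[k[0,2],k[1,2]]
def st():
    s=r.read_state();print('t',round(s['time'],2),'tcp',np.round(s['ee_pos'],4),'rotvec z-yaw',np.round(R.from_quat(s['eef_rot']).as_matrix()[:,:].round(3).tolist(),3).tolist(),'q',np.round(s['joint_positions'],2),'F',np.round(s['ft_force'],1),'w',round(s['width'],4),'g',round(s['grip_force'],1));return s
E
python3 - <<'E'
from h import *
st()
for n in('top','side','wrist'):
    c=cam(n,n+'0.png');print(n,c['vertical_fov'],c['k1'],c['cx'],c['cy'],np.round(c['cam_to_world'],3).tolist())
E
```

```text
pics
t 0.0 tcp [0.2494 0.5726 0.1849] rotvec z-yaw [[-0.917, 0.399, -0.0], [0.399, 0.917, -0.001], [-0.0, -0.001, -1.0]] q [-1.18  0.33 -0.06  1.46  0.02  1.35 -0.09] F [ 0.  -0.2  0.2] w 0.087 g 0.0
top 56.54196978641388 -0.08974937482951757 317.01602343615104 200.9005601602595 [[-0.028, -0.988, 0.155, 0.46], [-1.0, 0.029, 0.001, -0.014], [-0.005, -0.155, -0.988, 1.142], [0.0, 0.0, 0.0, 1.0]]
side 46.870405384633905 0.015290124347238577 315.3162206639647 197.60634941768473 [[0.945, -0.25, 0.212, 0.349], [-0.327, -0.715, 0.618, -0.787], [-0.003, -0.653, -0.757, 1.085], [0.0, 0.0, 0.0, 1.0]]
wrist 70.12080721214917 -0.024441339898231 323.0876639121225 200.2282845476285 [[0.398, 0.875, 0.276, 0.173], [0.917, -0.38, -0.121, 0.605], [-0.001, 0.302, -0.953, 0.385], [0.0, 0.0, 0.0, 1.0]]
```

View pics/top0.png

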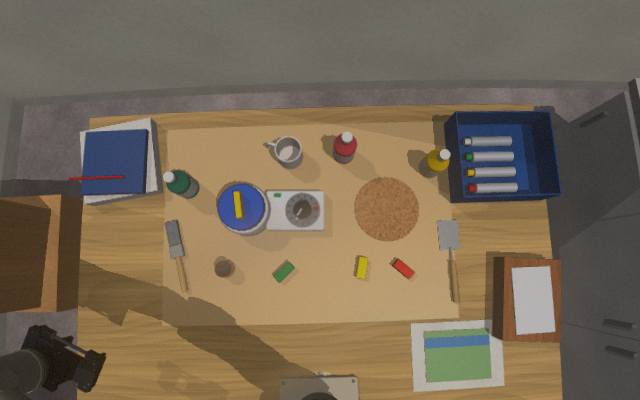

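View pics/side0.png

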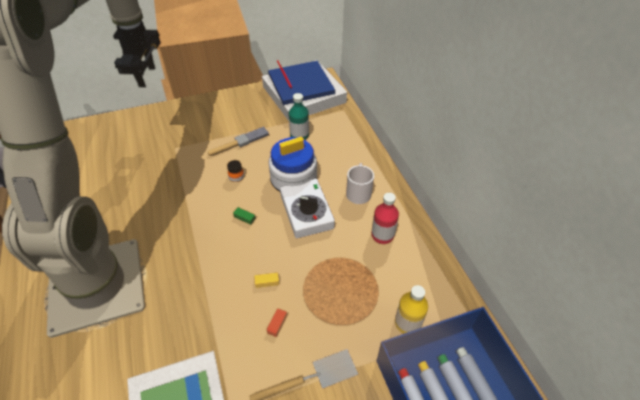

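Top view: cap and pot at (241,208), yellow bar nearly vertical; dial at (303,210); mat at (387,208); green bar (284,271), yellow (361,267), red (402,268); no violet visible. The side view confirms the three bars.

```bash
cat >> h.py <<'E'
HSV={'red':[(0,150,90),(7,255,255)],'yellow':[(22,170,90),(34,255,255)],'green':[(45,120,30),(80,255,255)],'violet':[(130,60,30),(165,255,255)],'blue':[(108,150,60),(128,255,255)],'cork':[(5,90,60),(16,190,190)]}
def blobs(c,col,amin=40,box=None):
    m=cv2.inRange(cv2.cvtColor(c['image'],cv2.COLOR_BGR2HSV),*[np.array(x) for x in HSV[col]])
    if box: k=np.zeros_like(m);k[box[1]:box[3],box[0]:box[2]]=1;m*=k
    m=cv2.morphologyEx(m,cv2.MORPH_CLOSE,np.ones((3,3)))
    o=[]
    for q in cv2.findContours(m,cv2.RETR_EXTERNAL,cv2.CHAIN_APPROX_NONE)[0]:
        a=cv2.contourArea(q)
        if a>=amin: M=cv2.moments(q);o.append((a,(M['m10']/M['m00'],M['m01']/M['m00']),q))
    return sorted(o,key=lambda x:-x[0])
E
python3 - <<'E'
from h import *
t=load('top0');s=load('side0')
for col in HSV:
    print(col,'TOP',[(int(b[0]),np.round(b[1],1).tolist()) for b in blobs(t,col,40)][:7],'SIDE',[(int(b[0]),np.round(b[1],1).tolist()) for b in blobs(s,col,40)][:7])
E
```

```text
red TOP [(165, [403.2, 268.3]), (65, [340.3, 147.9])] SIDE [(180, [275.9, 321.6])]
yellow TOP [(281, [435.8, 161.3]), (165, [361.6, 267.4]), (128, [237.5, 204.4])] SIDE [(467, [412.8, 307.3]), (183, [291.3, 145.0]), (159, [266.0, 278.5])]
green TOP [] SIDE [(146, [243.6, 214.9]), (42, [298.3, 119.5])]
violet TOP [] SIDE [(63, [285.9, 78.0])]
blue TOP [(1504, [506.7, 149.1]), (629, [238.0, 200.3])] SIDE [(661, [292.3, 158.9])]
cork TOP [(9064, [39.5, 252.8]), (5608, [526.4, 298.8]), (3237, [386.0, 208.3]), (431, [263.3, 241.9]), (282, [223.9, 267.2]), (114, [337.3, 149.6]), (109, [414.3, 156.7])] SIDE [(4802, [206.8, 65.1]), (3808, [340.6, 291.7]), (287, [169.2, 4.4]), (168, [2.3, 204.9]), (109, [235.3, 173.6]), (104, [277.7, 327.5])]
```

Run:
```python
from h import *
t=load('top0')['image'];s=load('side0')['image']
a=cv2.resize(t[165:255,200:440],None,fx=3.3,fy=3.3,interpolation=cv2.INTER_CUBIC)
b=cv2.resize(s[120:250,220:350],None,fx=2.2,fy=2.2,interpolation=cv2.INTER_CUBIC)
o=np.zeros((600,800,3),np.uint8);o[:a.shape[0],:a.shape[1]]=a[:,:800];o[305:305+b.shape[0],:b.shape[1]]=b
cv2.imwrite('pics/crop1.png',o)
```

```text
(no output)
```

View pics/crop1.png

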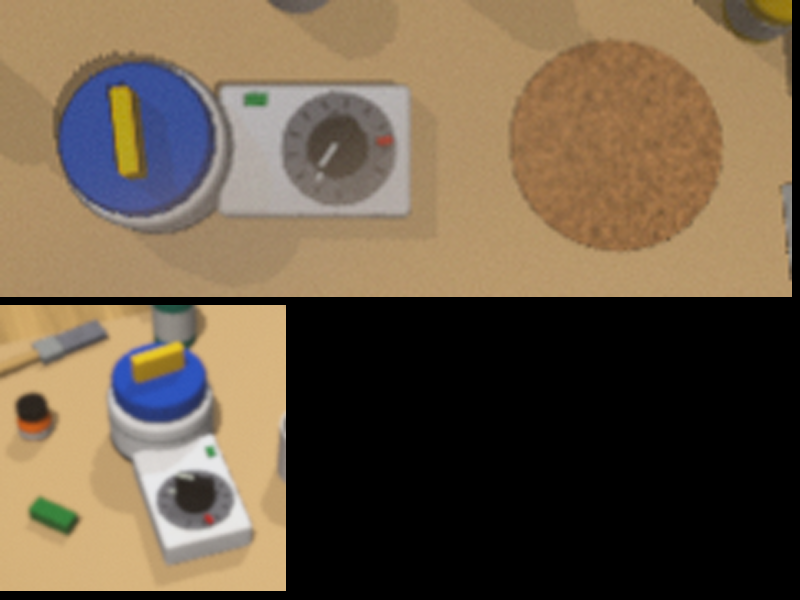

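Crop: cap bar centre at top pixel (237.9,204.4), dial centre (302.4,210). The pointer points lower left (~0.55 rad) and the red marker right (~4.6 rad). Melter yaw is near 0.

Run:
```python
from h import *
t=load('top0');s=load('side0')
HSV['green']=[(40,80,20),(85,255,255)]
def one(c,col,box): return blobs(c,col,20,box)[0]
B={'red':((380,250,425,290),(255,300,300,345)),'yellow':((345,250,380,285),(245,265,290,295)),'green':((265,255,305,285),(225,200,265,230)),'cork':((340,170,425,250),(290,250,390,335))}
for col,(bt,bs) in B.items():
    a=one(t,col,bt);b=one(s,col,bs);p,e=tri([(t,a[1]),(s,b[1])])
    g=onz(t,a[1],.012 if col!='cork' else .006)
    # orientation from contour projected at z=.024
    P=np.array([onz(t,q[0],.024)[:2] for q in a[2]],np.float32);rc=cv2.minAreaRect(P)
    bx=cv2.boxPoints(rc);e1,e2=bx[1]-bx[0],bx[2]-bx[1];L=e1 if np.linalg.norm(e1)>np.linalg.norm(e2) else e2
    print(col,a[0],b[0],np.round(p,4),np.round(e,4),'plane',np.round(g,4),'rect',np.round(rc[0],4),np.round(rc[1],4),'yaw',round(float(np.arctan2(L[1],L[0])),3))
a=one(t,'yellow',(225,180,255,225));b=one(s,'yellow',(270,130,310,160))
print('capbar',tri([(t,a[1]),(s,b[1])]),onz(t,a[1],.161))
P=np.array([onz(t,q[0],.161)[:2] for q in a[2]],np.float32);print(cv2.minAreaRect(P))
a=one(t,'blue',(210,170,280,240));h=cv2.convexHull(a[2]);(e)=cv2.fitEllipse(h);print('blue ell',e,'->z.121',onz(t,e[0],.121))
for n,uv,z in(('dial',(302.4,209.8),.05),('ptr',(296.4,219.5),.05),('mark',(316.7,208),.05)): print(n,onz(t,uv,z))
for uv in((266,191),(324,190.5),(324,229.7),(267,229.7)): print('pod',onz(t,uv,.045).round(4))
print(tri([(t,(302.4,209.8)),(s,(220+195/2.2,120+(495-305)/2.2))]))
```

```text
red 165.5 180.5 [ 0.4236 -0.266   0.0153] [0.001 0.001] plane [ 0.4246 -0.2669  0.012 ] rect [ 0.4245 -0.2645] [0.0618 0.0269] yaw 0.84
yellow 165.0 159.5 [ 0.4315 -0.1408  0.0182] [0.0002 0.0002] plane [ 0.4315 -0.1416  0.012 ] rect [ 0.4319 -0.1401] [0.0269 0.0625] yaw -0.198
green 167.5 172.5 [0.4253 0.0938 0.0131] [0.0005 0.0005] plane [0.4248 0.0939 0.012 ] rect [0.4256 0.0928] [0.0252 0.0606] yaw -0.814
cork 3237.0 3808.5 [ 0.6106 -0.2285 -0.0094] [0.0003 0.0003] plane [ 0.6089 -0.2257  0.006 ] rect [ 0.6106 -0.2285] [0.199 0.209] yaw -1.289
capbar (array([0.61351585, 0.20444481, 0.1406419 ]), [np.float64(0.00012938637827867674), np.float64(0.0001293863782786168)]) [0.61052809 0.19998316 0.161     ]
((0.6114861965179443, 0.20000742375850677), (0.07123317569494247, 0.016637956723570824), 6.643609523773193)
blue ell ((239.11988830566406, 203.519287109375), (35.964111328125, 43.506771087646484), 66.15716552734375) ->z.121 [0.61909009 0.2040363  0.121     ]
dial [0.60588501 0.03065519 0.05      ]
ptr [0.57752274 0.04901235 0.05      ]
mark [ 0.61004513 -0.01184281  0.05      ]
pod [0.6666 0.1391 0.045 ]
pod [ 0.663  -0.0352  0.045 ]
pod [ 0.5455 -0.0316  0.045 ]
pod [0.5502 0.137  0.045 ]
(array([0.60691663, 0.03032933, 0.05282323]), [np.float64(0.0014124010109996862), np.float64(0.0014124010109995905)])
```

move_arm --targets '[[[0,0,-5],[0,0,0],100],[[-4.8,-2,-0.2],[0,0,0],100],[[-4.8,-2,-0.2],[0,0,0],100],[[-4.8,-2,-0.2],[0,0,0],100],[[-4.8,-2,-0.2],[0,0,0],100],[[-4.8,-2,-0.2],[0,0,0],100],[[-4.8,-2,-0.2],[0,0,0],100],[[-4.8,-2,-0.2],[0,0,0],100],[[-4.8,-2,-0.2],[0,0,0],100],[[-4.8,-2,-0.2],[0,0,0],100],[[-4.8,-2,-0.2],[0,0,0],100]]'

```text
time: 1.52
ee_pos: [0.6107, 0.1967, 0.2555]
eef_rot: [0.204, 0.979, -0.0, -0.0]
ft_force: [0.2, 0.5, 0.6]
width: 0.0867
grip_force: 0.0
```

move_arm --targets '[[[0,0,0],[0,0,0.18],100],[[0,0,0],[0,0,0.18],100],[[0,0,0],[0,0,0.18],100],[[0,0,0],[0,0,0.18],100],[[0,0,0],[0,0,0.18],100],[[0,0,0],[0,0,0.18],100],[[0,0,0],[0,0,0.18],100],[[0,0,0],[0,0,0.18],100],[[0,0,0],[0,0,0.18],100],[[0,0,0],[0,0,0.18],100],[[0,0,0],[0,0,0.18],100],[[0,0,0],[0,0,0.18],100],[[0,0,0],[0,0,0.18],100],[[0,0,0],[0,0,0.18],100],[[0,0,0],[0,0,0.1],100],[[0,0,0],[0,0,0],100]]'

```text
time: 3.52
ee_pos: [0.6096, 0.1981, 0.2553]
eef_rot: [0.998, 0.056, -0.0, 0.0]
ft_force: [0.3, 0.3, -0.6]
width: 0.0872
grip_force: 0.0
```

Run:
```python
from h import *
st();cam('wrist','w1.png')
```

```text
t 3.52 tcp [0.6096 0.1981 0.2553] rotvec z-yaw [[0.994, 0.111, -0.0], [0.111, -0.994, -0.0], [-0.0, 0.0, -1.0]] q [-0.85  0.38  0.64  1.33 -0.23  1.5  -1.68] F [ 0.3  0.3 -0.6] w 0.0872 g 0.0
```

View pics/w1.png

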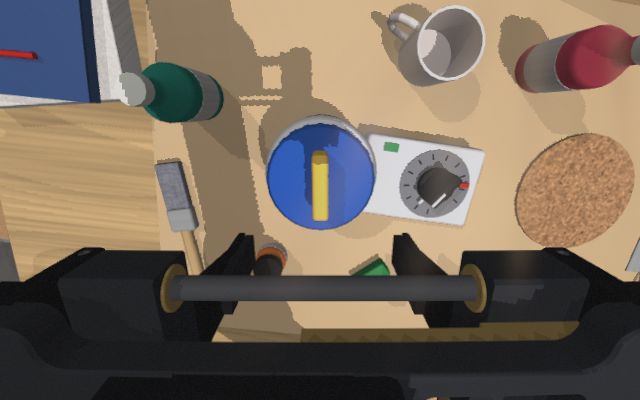

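Wrist view: bar's top face spans (320,163)-(320,220), lined up with the tool. Dial hub is at about (436,183), pointer end (420,206), red marker (465,185).

Run:
```python
from h import *
w=load('w1');t=load('top0')
h=cv2.cvtColor(w['image'],cv2.COLOR_BGR2HSV);
for y in (150,155,158,161,164,190,218,222): print(y,h[y,320].tolist())
HSV['ytop']=[(20,150,190),(34,255,255)]
for nm in('ytop','yellow'):
    b=blobs(w,nm,100,(300,140,340,230))[0];rc=cv2.minAreaRect(b[2]);print(nm,b[0],b[1],rc)
    P=np.array([onz(w,q[0],.161)[:2] for q in b[2]],np.float32);print(cv2.minAreaRect(P))
tb=blobs(t,'yellow',20,(225,180,255,225))[0]
print('tri',tri([(w,blobs(w,'ytop',100,(300,140,340,230))[0][1]),(t,tb[1])]))
b=blobs(w,'blue',500,(255,100,385,240))[0];print('cap',b[0],b[1],onz(w,cv2.fitEllipse(cv2.convexHull(b[2]))[0],.118))
r_=blobs(w,'red',8,(450,170,480,200));print([(x[0],x[1],onz(w,x[1],.05)) for x in r_])
# dial ring: dark gray disc vs white pod
m=cv2.inRange(h,(0,0,0),(180,60,150));m[:145]=0;m[225:]=0;m[:,:395]=0;m[:,475:]=0
q=max(cv2.findContours(m,cv2.RETR_EXTERNAL,cv2.CHAIN_APPROX_NONE)[0],key=cv2.contourArea);e=cv2.fitEllipse(cv2.convexHull(q));print('ring',e,onz(w,e[0],.0465))
cv2.imwrite('pics/crop2.png',cv2.resize(w['image'][140:235,390:495],None,fx=5.5,fy=5.5,interpolation=cv2.INTER_CUBIC))
```

```text
150 [116, 43, 89]
155 [22, 155, 140]
158 [21, 157, 159]
161 [22, 156, 157]
164 [25, 156, 194]
190 [26, 146, 212]
218 [25, 144, 212]
222 [113, 142, 180]
ytop 258.5 (317.4861379754996, 177.61573178594455) ((319.5, 188.0), (48.0, 13.0), 90.0)
((0.6125826835632324, 0.2016136646270752), (0.05328831076622009, 0.013677097856998444), 5.851783752441406)Traceback (most recent call last):
  File "<stdin>", line 7, in <module>
IndexError: list index out of range
```

Run:
```python
from h import *
w=load('w1');t=load('top0')
h=cv2.cvtColor(w['image'],cv2.COLOR_BGR2HSV);
HSV['ytop']=[(20,120,180),(34,255,255)]
b=blobs(w,'ytop',100,(300,140,340,230))[0]
P=np.array([onz(w,q[0],.161)[:2] for q in b[2]],np.float32);print(b[1],cv2.minAreaRect(P))
tb=blobs(t,'yellow',20,(225,180,255,225))[0]
print('tri',tri([(w,b[1]),(t,tb[1])]))
b=blobs(w,'blue',500,(255,100,385,240))[0];print('cap',b[0],b[1],onz(w,cv2.fitEllipse(cv2.convexHull(b[2]))[0],.118))
HSV['red2']=[(0,110,90),(9,255,255)]
r_=blobs(w,'red2',8,(450,170,480,200));print([(x[0],x[1],onz(w,x[1],.05)) for x in r_])
m=cv2.inRange(h,(0,0,0),(180,60,150));m[:145]=0;m[225:]=0;m[:,:395]=0;m[:,475:]=0
q=max(cv2.findContours(m,cv2.RETR_EXTERNAL,cv2.CHAIN_APPROX_NONE)[0],key=cv2.contourArea);e=cv2.fitEllipse(cv2.convexHull(q));print('ring',e,onz(w,e[0],.0465))
cv2.imwrite('pics/crop2.png',cv2.resize(w['image'][140:235,390:495],None,fx=5.5,fy=5.5,interpolation=cv2.INTER_CUBIC))
```

```text
(320.02581072137656, 191.42466357820425) ((0.6090627908706665, 0.2007424533367157), (0.062495261430740356, 0.015372510068118572), 6.692983627319336)
tri (array([0.61012864, 0.20018826, 0.16210835]), [np.float64(0.0004990694361725578), np.float64(0.0004990694361726474)])
cap 3959.5 (298.26463779096684, 168.74820053036999) [0.61985275 0.2176501  0.118     ]
[(33.5, (463.66666666666663, 185.0547263681592), array([ 0.61188838, -0.01130341,  0.05      ]))]
ring ((433.93792724609375, 182.80099487304688), (64.24395751953125, 71.88833618164062), 51.498390197753906) [0.60949664 0.03195279 0.0465    ]
```

View pics/crop2.png

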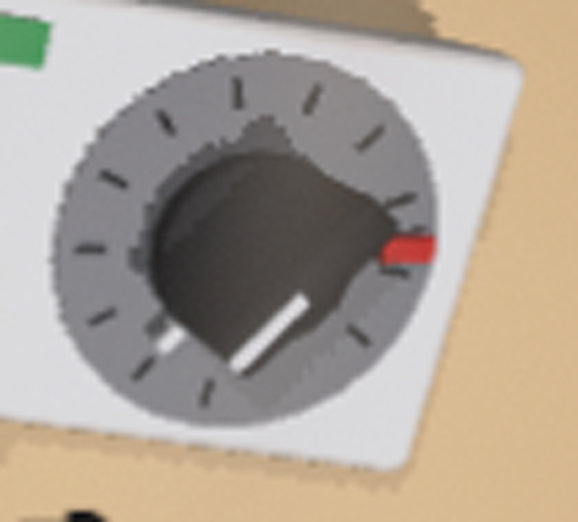

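Bar top triangulates to z 0.162 (expected 0.161), with its centre at (0.610, 0.200). Descending and gripping.

move_arm --targets '[[[0,-0.2,2.5],[0,0,0],100],[[0,0,3],[0,0,0],100],[[0,0,3],[0,0,0],100],[[0,0,2.5],[0,0,0],80],[[0,0,1.5],[0,0,0],60],[[0,0,0],[0,0,0],0],[[0,0,0],[0,0,0],0],[[0,0,0],[0,0,0],0],[[0,0,0],[0,0,0],0],[[0,0,0],[0,0,0],0],[[0,0,0],[0,0,0],0]]' --grip_force 50

```text
time: 4.95
ee_pos: [0.6096, 0.2, 0.1307]
eef_rot: [0.998, 0.055, 0.0, -0.0]
ft_force: [0.2, -0.2, 0.9]
width: 0.0151
grip_force: 0.0
```

move_arm --targets '[[[0,0,0],[0,0,0],0],[[0,0,0],[0,0,0],0]]'

```text
time: 5.2
ee_pos: [0.6095, 0.2, 0.1306]
eef_rot: [0.998, 0.055, -0.0, -0.0]
ft_force: [0.8, 0.2, -0.0]
width: 0.0017
grip_force: 0.0
```

Run:
```python
from h import *
st();w=cam('wrist','w2.png');s=cam('side','s2.png')['image']
o=np.zeros((400,800,3),np.uint8);o[:,:400]=w['image'][:,120:520];o[:,400:]=cv2.resize(s[90:220,220:350],(400,400));cv2.imwrite('pics/c3.png',o)
```

```text
t 5.2 tcp [0.6095 0.2    0.1306] rotvec z-yaw [[0.994, 0.111, -0.0], [0.111, -0.994, 0.0], [-0.0, -0.0, -1.0]] q [-0.84  0.45  0.61  1.52 -0.26  1.26 -1.66] F [ 0.8  0.2 -0. ] w 0.0017 g 0.0
```

View pics/c3.png

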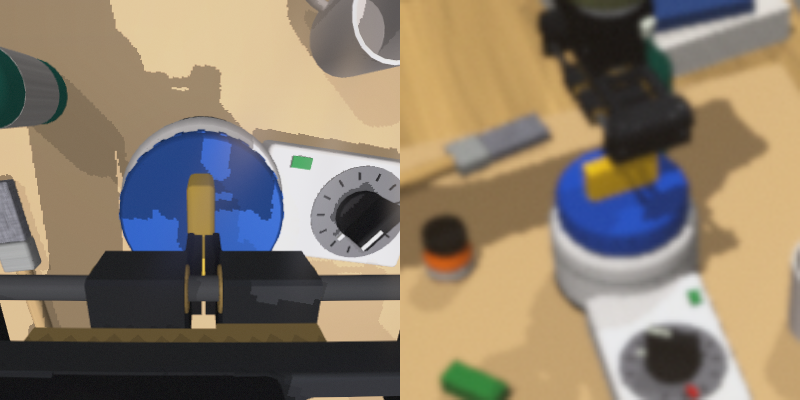

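Run:
```python
from h import *
w=load('w2');s=load('s2');st()
p=np.array([.6095,.2,.1306])
for n,c in(('w',w),('s',s)):
    print(n,'tcp',proj(c,p),'grasp',proj(c,p+[0,0,.019]))
    for x in(-.037,.037):
        print(' bar top end',proj(c,[.610+x,.2+x*.116,.161]), 'bottom',proj(c,[.610+x,.2+x*.116,.121]))
a=cv2.resize(s['image'][100:180,250:330],(560,560),interpolation=cv2.INTER_CUBIC);b=w['image'][150:330,230:410]
o=np.zeros((560,800,3),np.uint8);o[:,:560]=a;o[:240,560:]=cv2.resize(b,(240,240));cv2.imwrite('pics/c4.png',o)
```

```text
t 5.3 tcp [0.6096 0.2    0.1306] rotvec z-yaw [[0.994, 0.111, 0.0], [0.111, -0.994, 0.0], [0.0, -0.0, -1.0]] q [-0.84  0.45  0.61  1.52 -0.26  1.26 -1.66] F [ 0.1 -0.6  0.3] w 0.0005 g 0.0
w tcp [322.04605633 225.62815431] grasp [321.9436756 236.1826489]
 bar top end [322.2179752 291.2934595] bottom [322.37016739 262.18122187]
 bar top end [321.66361978 187.91988965] bottom [321.93197257 174.0692691 ]
s tcp [290.67950775 148.72986392] grasp [290.40121594 144.0451003 ]
 bar top end [278.76311275 144.90205725] bottom [279.6055748  154.76790895]
 bar top end [301.84509303 137.45161604] bottom [302.17619346 147.33163008]
```

View pics/c4.png

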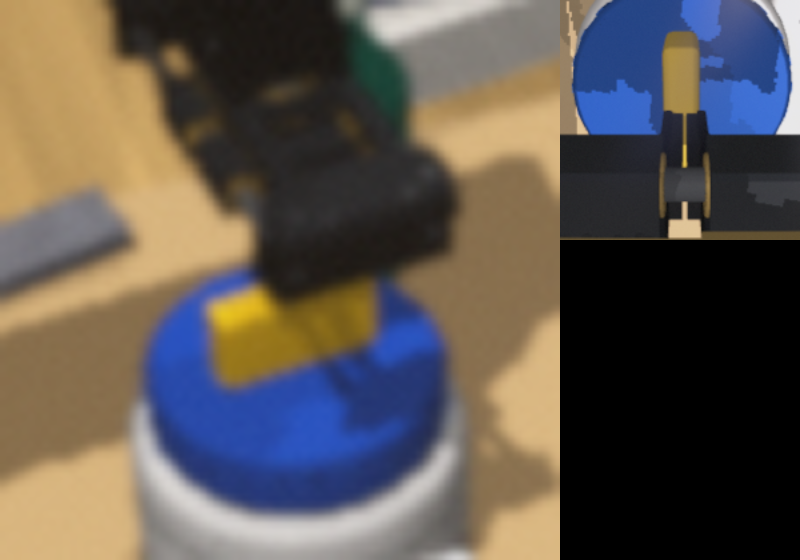

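The image shows the shut fingertips sitting just above the bar: the finger edge at w2 pixel (323,234) implies tips at z≈0.16, and a yellow slit shows between them. So the real fingertips are about 3 cm behind the reported TCP. I'll open, go 3 cm lower and re-grip.

move_arm --targets '[[[0,0,0],[0,0,0],70],[[0,0,0],[0,0,0],70],[[0,0,0],[0,0,0],70],[[0,0,0],[0,0,0],70],[[0,0,0],[0,0,0],70],[[0,0,0],[0,0,0],70],[[0,0,1],[0,0,0],70],[[0,0,1],[0,0,0],70],[[0,0,0],[0,0,0],70]]'

```text
time: 6.42
ee_pos: [0.6087, 0.1998, 0.1092]
eef_rot: [0.998, 0.055, -0.001, 0.0]
ft_force: [0.3, 1.0, 1.2]
width: 0.0605
grip_force: 0.0
```

Run:
```python
from h import *
st();w=cam('wrist','w3.png')
cv2.imwrite('pics/c5.png',cv2.resize(w['image'][150:330,200:440],(800,600)))
```

```text
t 6.42 tcp [0.6087 0.1998 0.1092] rotvec z-yaw [[0.994, 0.111, -0.002], [0.111, -0.994, -0.001], [-0.002, 0.001, -1.0]] q [-0.84  0.47  0.61  1.54 -0.27  1.22 -1.65] F [0.3 1.  1.2] w 0.0605 g 0.0
```

View pics/c5.png

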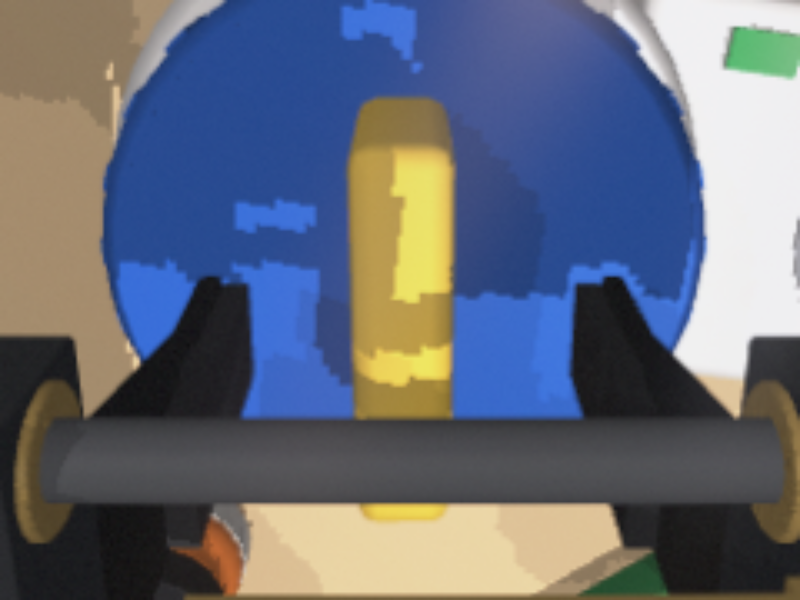

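TCP now reads 0.109, below the cap's top at 0.121, with no contact. Finger inner edges at w3 columns 275 and 372 put the tips at about z 0.144. Lowering 1.4 cm and gripping.

move_arm --targets '[[[0,0,0.7],[0,0,0],70],[[0,0,0.7],[0,0,0],60],[[0,0,0],[0,0,0],0],[[0,0,0],[0,0,0],0],[[0,0,0],[0,0,0],0],[[0,0,0],[0,0,0],0],[[0,0,0],[0,0,0],0],[[0,0,0],[0,0,0],0]]' --grip_force 50

```text
time: 7.48
ee_pos: [0.6096, 0.2002, 0.0968]
eef_rot: [0.998, 0.055, 0.0, -0.0]
ft_force: [-1.0, 1.0, 1.3]
width: 0.0176
grip_force: 50.0
```

move_arm --targets '[[[0,0,-0.07],[0,0,-0.18],0],[[0,0,-0.07],[0,0,-0.18],0],[[0,0,-0.07],[0,0,-0.18],0],[[0,0,-0.07],[0,0,-0.18],0],[[0,0,-0.07],[0,0,-0.18],0],[[0,0,-0.07],[0,0,-0.18],0],[[0,0,-0.07],[0,0,-0.18],0],[[0,0,-0.07],[0,0,-0.18],0],[[0,0,-0.07],[0,0,-0.18],0],[[0,0,-0.07],[0,0,-0.18],0]]'

```text
time: 8.72
ee_pos: [0.6109, 0.1989, 0.1038]
eef_rot: [0.575, 0.818, 0.0, 0.001]
ft_force: [6.0, -1.3, -3.4]
width: 0.0172
grip_force: 50.0
```

Run:
```python
from h import *
s=st();print(s['torque'])
c=cam('wrist','w4.png')
HSV['ytop']=[(20,100,100),(34,255,255)]
for b in blobs(c,'ytop',100,(280,120,360,245)): print(b[0],b[1],cv2.minAreaRect(b[2]))
```

```text
t 8.72 tcp [0.6109 0.1989 0.1038] rotvec z-yaw [[-0.338, 0.941, 0.003], [0.941, 0.338, -0.001], [-0.002, 0.002, -1.0]] q [-0.59  0.43  0.27  1.53 -0.12  1.2   0.04] F [ 6.  -1.3 -3.4] w 0.0172 g 50.0
[-0.30280809 -1.46583496 -0.18587279]
1762.0 (323.01362088535757, 216.2321225879682) ((323.0, 215.0), (58.0, 32.0), 90.0)
```

move_arm --targets '[[[0,0,-0.07],[0,0,-0.18],0],[[0,0,-0.07],[0,0,-0.18],0],[[0,0,-0.07],[0,0,-0.18],0],[[0,0,-0.07],[0,0,-0.18],0],[[0,0,-0.07],[0,0,-0.18],0],[[0,0,-0.07],[0,0,-0.18],0],[[0,0,-0.07],[0,0,-0.18],0],[[0,0,-0.07],[0,0,-0.18],0],[[0,0,-0.07],[0,0,-0.18],0],[[0,0,-0.07],[0,0,-0.18],0],[[0,0,-0.07],[0,0,-0.18],0],[[0,0,-0.07],[0,0,-0.18],0],[[0,0,-0.07],[0,0,-0.1],0]]'

```text
time: 10.4
ee_pos: [0.6119, 0.2018, 0.1136]
eef_rot: [-0.494, 0.87, 0.0, 0.003]
ft_force: [9.0, 6.5, -2.7]
width: 0.0176
grip_force: 50.1
```

Run:
```python
from h import *
s=st();print(s['torque'])
c=cam('wrist','w5.png')
HSV['ytop']=[(20,100,100),(34,255,255)]
for b in blobs(c,'ytop',100,(280,120,360,245)): print(b[0],b[1],cv2.minAreaRect(b[2]))
```

```text
t 10.4 tcp [0.6119 0.2018 0.1136] rotvec z-yaw [[-0.513, -0.859, 0.005], [-0.859, 0.513, 0.004], [-0.006, -0.003, -1.0]] q [-0.31  0.42 -0.1   1.5   0.04  1.22  2.18] F [ 9.   6.5 -2.7] w 0.0176 g 50.1
[ 1.72298073 -2.34365552 -0.32242335]
1567.5 (322.55034556087185, 219.06049973418394) ((323.5, 215.0), (58.0, 33.0), 90.0)
```

move_arm --targets '[[[0,0,-0.3],[0,0,-0.08],0],[[0,0,-0.5],[0,0,0],0],[[0,0,-1],[0,0,0],0],[[0,0,-1],[0,0,0],0]]'

```text
time: 10.95
ee_pos: [0.6094, 0.1999, 0.1415]
eef_rot: [-0.526, 0.85, 0.0, -0.0]
ft_force: [-0.3, 0.7, -1.6]
width: 0.0175
grip_force: 50.0
```

Run:
```python
from h import *
s=st();print(s['torque']);w=cam('wrist','w6.png');c=cam('side','s6.png')
o=np.zeros((400,800,3),np.uint8);o[:,:400]=w['image'][:,120:520];o[:,400:]=cv2.resize(c['image'][60:260,200:400],(400,400));cv2.imwrite('pics/c6.png',o)
```

```text
t 10.95 tcp [0.6094 0.1999 0.1415] rotvec z-yaw [[-0.446, -0.895, -0.0], [-0.895, 0.446, -0.0], [0.0, 0.0, -1.0]] q [-0.3   0.4  -0.11  1.47  0.05  1.28  2.26] F [-0.3  0.7 -1.6] w 0.0175 g 50.0
[0.13645273 0.10322927 0.03195884]
```

View pics/c6.png

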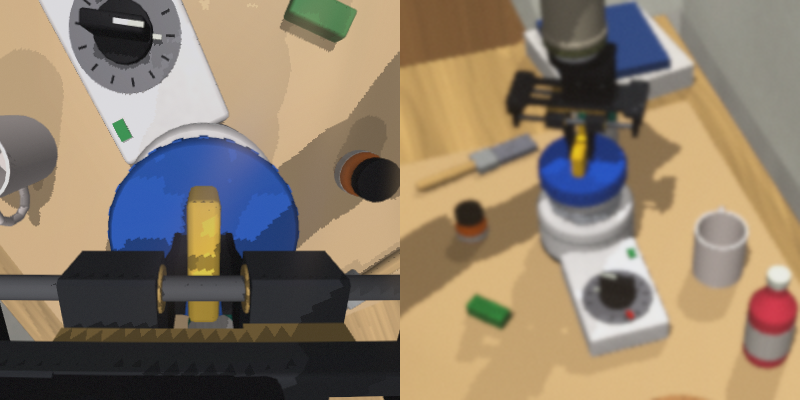

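Wrist and side views show the cap clear of the neck (bare neck visible below the cap). Turning the wrist back within range, then moving over to the mat.

move_arm --targets '[[[0,0,-1],[0,0,0.15],0],[[0,0,-1],[0,0,0.18],0],[[0,0,0],[0,0,0.18],0],[[0,0,0],[0,0,0.18],0],[[0,0,0],[0,0,0.18],0],[[0,0,0],[0,0,0.18],0],[[0,0,0],[0,0,0.18],0],[[0,0,0],[0,0,0.18],0],[[0,0,0],[0,0,0.18],0],[[0,0,0],[0,0,0.18],0],[[0,0,0],[0,0,0.18],0],[[0,0,0],[0,0,0.18],0],[[0,0,0],[0,0,0.18],0],[[0,0,0],[0,0,0.18],0],[[0,0,0],[0,0,0.18],0],[[0,0,0],[0,0,0],0]]'

```text
time: 13.05
ee_pos: [0.6094, 0.2001, 0.1606]
eef_rot: [0.703, 0.711, -0.0, -0.0]
ft_force: [-0.6, 0.0, -2.5]
width: 0.0176
grip_force: 50.0
```

```bash
cat >> h.py <<'E'
def go(p):
    s=st();M=R.from_quat(s['eef_rot']).as_matrix();d=M.T@(np.array(p)-s['ee_pos'])*100;print('psi',round(float(np.arctan2(M[1,0],M[0,0])),3),'tool d cm',d.round(2));return d
E
python3 - <<'E'
from h import *
go([.609,-.226,.1615])
E
```

```text
t 13.05 tcp [0.6094 0.2001 0.1606] rotvec z-yaw [[-0.011, 1.0, -0.0], [1.0, 0.011, -0.0], [-0.0, -0.0, -1.0]] q [-0.61  0.39  0.29  1.46 -0.11  1.31 -0.3 ] F [-0.6  0.  -2.5] w 0.0176 g 50.0
psi 1.582 tool d cm [-42.61  -0.51  -0.08]
```

move_arm --targets '[[[-4.2,0,0],[0,0,0],0],[[-4.2,0,0],[0,0,0],0],[[-4.2,0,0],[0,0,0],0],[[-4.2,-0.1,0],[0,0,0],0],[[-4.2,-0.1,0],[0,0,0],0],[[-4.2,-0.1,0],[0,0,0],0],[[-4.2,-0.1,0],[0,0,0],0],[[-4.2,-0.1,0],[0,0,0],0],[[-4.2,0,0],[0,0,0],0],[[-4.2,0,0],[0,0,0],0],[[-0.6,0,0],[0,0,0],0],[[0,0,3],[0,0,0],0],[[0,0,3],[0,0,0],0],[[0,0,3],[0,0,0],0],[[0,0,3],[0,0,0],0],[[0,0,1],[0,0,0],0],[[0,0,0.5],[0,0,0],0],[[0,0,0.5],[0,0,0],0],[[0,0,0],[0,0,0],0]]'

```text
time: 15.42
ee_pos: [0.6091, -0.2261, 0.0212]
eef_rot: [0.703, 0.711, 0.0, 0.0]
ft_force: [1.3, 0.1, -2.6]
width: 0.0178
grip_force: 50.0
```

move_arm --targets '[[[0,0,0.3],[0,0,0],0],[[0,0,0.2],[0,0,0],0],[[0,0,0.15],[0,0,0],0],[[0,0,0],[0,0,0],0]]'

```text
time: 15.92
ee_pos: [0.6092, -0.2268, 0.0155]
eef_rot: [0.704, 0.71, 0.0, 0.001]
ft_force: [-2.5, -1.8, 7.1]
width: 0.0177
grip_force: 50.0
```

Contact with the mat at the expected height. Releasing and rising.

move_arm --targets '[[[0,0,0],[0,0,0],50],[[0,0,0],[0,0,0],50],[[0,0,0],[0,0,0],50],[[0,0,0],[0,0,0],50],[[0,0,-1.5],[0,0,0],50],[[0,0,-3],[0,0,0],60],[[0,0,-5],[0,0,0],80],[[0,0,-5],[0,0,0],80],[[0,0,-5],[0,0,0],80],[[0,0,0],[0,0,0],80]]'

```text
time: 17.18
ee_pos: [0.6107, -0.2273, 0.2151]
eef_rot: [0.704, 0.71, 0.002, 0.004]
ft_force: [-0.2, 0.4, -0.7]
width: 0.0691
grip_force: 0.0
```

```bash
cat >> h.py <<'E'
HSV['green']=[(40,80,20),(85,255,255)]
WB={'red':.024,'yellow':.024,'green':.024}
def wax(c,box=(255,245,430,300),cols=('red','yellow','green')):
    for col in cols:
        for b in blobs(c,col,60,box):
            P=np.array([onz(c,q[0],.024)[:2] for q in b[2]],np.float32);rc=cv2.minAreaRect(P)
            bx=cv2.boxPoints(rc);e1,e2=bx[1]-bx[0],bx[2]-bx[1];L=e1 if np.linalg.norm(e1)>np.linalg.norm(e2) else e2
            print(col,int(b[0]),np.round(b[1],1),'c',np.round(onz(c,b[1],.02)[:2],4),'rect',np.round(rc[0],4),np.round(rc[1],3),'yaw',round(float(np.arctan2(L[1],L[0])),3))
E
python3 - <<'E'
from h import *
go([.4315,-.141,.15])
t=cam('top','t7.png');wax(t)
b=blobs(t,'yellow',20,(360,180,410,235));print([(x[0],onz(t,x[1],.078)) for x in b])
w=cam('wrist','w7.png')
o=np.zeros((480,800,3),np.uint8);o[:,:480]=cv2.resize(t['image'][170:290,230:430],(480,288))[:,:] if 0 else 0
o[:288,:480]=cv2.resize(t['image'][170:290,230:430],(480,288),interpolation=cv2.INTER_CUBIC);o[:320,480:]=cv2.resize(w['image'],(512,320))[:,:320];o[288:,:320]=0;cv2.imwrite('pics/c7.png',o)
E
```

```text
t 17.18 tcp [ 0.6107 -0.2273  0.2151] rotvec z-yaw [[-0.01, 1.0, 0.008], [1.0, 0.01, -0.002], [-0.002, 0.008, -1.0]] q [-0.07  0.39  0.49  1.37 -0.18  1.41  0.42] F [-0.2  0.4 -0.7] w 0.0691 g 0.0
psi 1.58 tool d cm [  8.81 -17.89   6.34]
yellow 164 [361.6 267.3] c [ 0.4318 -0.1407] rect [ 0.4319 -0.1401] [0.027 0.063] yaw -0.198
green 156 [283.3 271.8] c [0.4252 0.093 ] rect [0.4255 0.0928] [0.025 0.061] yaw -0.814
[(95.0, array([ 0.60799958, -0.21800786,  0.078     ]))]
```

View pics/c7.png

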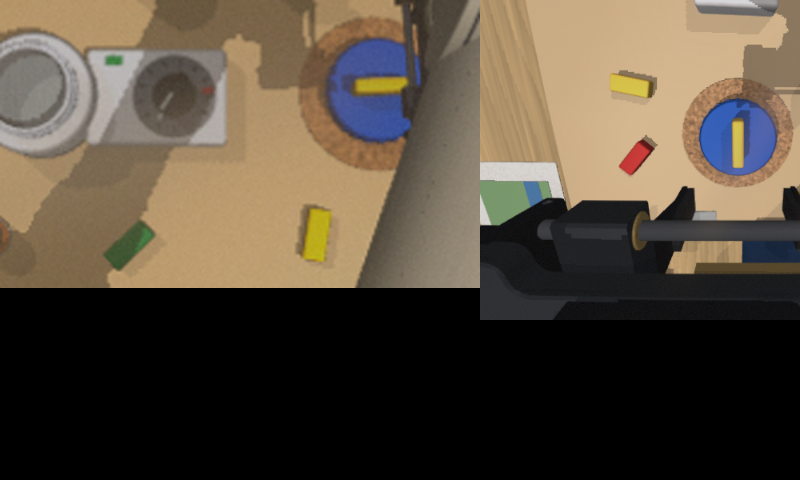

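Cap lies level and centred on the mat in the wrist part of the picture; red bar at w7 (195,195), yellow at (190,106). Measuring the waxes from the wrist.

Run:
```python
from h import *
w=load('w7');t=load('t7');s0=load('side0');t0=load('top0');HSV['red']=[(0,120,70),(9,255,255)]
wax(w,(150,80,235,225),('red','yellow'))
bw=blobs(w,'red',100,(150,80,235,225))[0][1];print(tri([(w,bw),(t0,(403.2,268.3)),(s0,(275.9,321.6))]))
bw=blobs(w,'yellow',100,(150,80,235,225))[0][1];print(tri([(w,bw),(t0,(361.6,267.4))]))
go([.4235,-.265,.12])
```

```text
red 905 [195.1 196. ] c [ 0.4268 -0.2635] rect [ 0.4281 -0.2631] [0.072 0.029] yaw 0.846
yellow 198 [193.4 102.8] c [ 0.4401 -0.136 ] rect [ 0.4353 -0.1411] [0.027 0.067] yaw -0.199
(array([ 0.42374407, -0.26572617,  0.01412679]), [np.float64(0.00048819951436317), np.float64(0.0010461660266471817), np.float64(0.0010715170513201308)])
(array([ 0.43227526, -0.13894731,  0.00465269]), [np.float64(0.0035031892464928703), np.float64(0.003503189246492858)])
t 17.27 tcp [ 0.609  -0.2262  0.2102] rotvec z-yaw [[-0.01, 1.0, 0.001], [1.0, 0.01, -0.0], [-0.0, 0.001, -1.0]] q [-0.07  0.4   0.48  1.38 -0.18  1.41  0.42] F [-1.2  0.7 -0.7] w 0.0694 g 0.0
psi 1.581 tool d cm [ -3.7  -18.6    8.99]
```

move_arm --targets '[[[0,0,0],[0,0,0.18],60],[[0,0,0],[0,0,0.18],60],[[0,0,0],[0,0,0.18],60],[[0,0,0],[0,0,0.18],60],[[-3,-2.2,0],[0,0,0.02],60],[[-3,-2.2,0],[0,0,0],60],[[-3,-2.2,2],[0,0,0],60],[[-3,-2.3,3],[0,0,0],60],[[-3.2,-2.3,3],[0,0,0],60],[[0,0,3],[0,0,0],60],[[0,0,3],[0,0,0],60],[[0,0,2],[0,0,0],60],[[0,0,0],[0,0,0],60],[[0,0,0],[0,0,0],60]]'

```text
time: 19.02
ee_pos: [0.4242, -0.2654, 0.0496]
eef_rot: [0.913, 0.408, -0.0, 0.0]
ft_force: [0.4, -0.5, -0.0]
width: 0.0521
grip_force: 0.0
```

Run:
```python
from h import *
HSV['red']=[(0,120,70),(9,255,255)]
w=cam('wrist','w8.png');go([.4237,-.2657,-.028]);wax(w,(150,50,500,300),('red',))
q=blobs(w,'red',60,(150,50,500,300))[0];print(cv2.minAreaRect(q[2]))
cv2.imwrite('pics/c8.png',w['image'])
```

```text
t 19.07 tcp [ 0.4245 -0.2655  0.0499] rotvec z-yaw [[0.667, 0.745, 0.001], [0.745, -0.667, -0.0], [0.0, 0.001, -1.0]] q [-0.13  0.21  0.66  1.97 -0.15  1.01 -0.13] F [-0.4 -0.2  0.3] w 0.0522 g 0.0
psi 0.841 tool d cm [-0.07 -0.05  7.79]
red 2329 [322.3 209.4] c [ 0.4256 -0.2638] rect [ 0.4255 -0.2639] [0.067 0.027] yaw 0.849
((322.0, 209.5), (75.0, 32.0), 90.0)
```

View pics/c8.png

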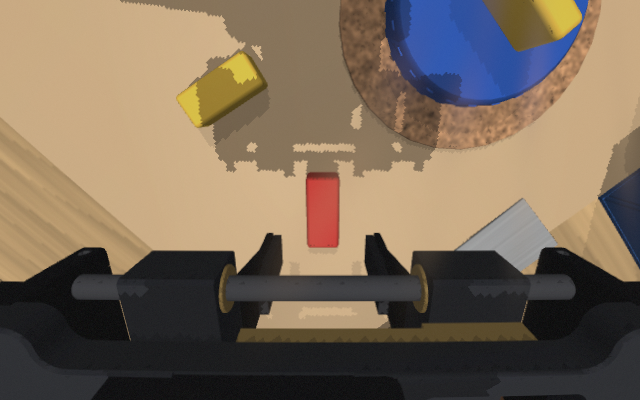

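Red bar at (322,209) is centred between the fingers, with the knife blade clear at right. Descending.

move_arm --targets '[[[0,0,2],[0,0,0],60],[[0,0,2],[0,0,0],60],[[0,0,1.5],[0,0,0],60],[[0,0,1],[0,0,0],60],[[0,0,0.7],[0,0,0],60],[[0,0,0],[0,0,0],60]]' --grip_force 25

```text
time: 19.82
ee_pos: [0.424, -0.2654, -0.0229]
eef_rot: [0.913, 0.408, -0.0, -0.0]
ft_force: [1.0, -0.6, 0.3]
width: 0.052
grip_force: 0.0
```

move_arm --targets '[[[0,0,0.2],[0,0,0],0],[[0,0,0],[0,0,0],0],[[0,0,0],[0,0,0],0],[[0,0,0],[0,0,0],0],[[0,0,0],[0,0,0],0],[[0,0,0],[0,0,0],0]]'

```text
time: 20.58
ee_pos: [0.4243, -0.2654, -0.0246]
eef_rot: [0.913, 0.408, 0.0, 0.0]
ft_force: [-0.4, 0.7, 3.9]
width: 0.0276
grip_force: 25.0
```

move_arm --targets '[[[0,0,-2],[0,0,0],0],[[0,0,-4],[0,0,0],0],[[0,0,-5.5],[0,0,0],0],[[0,0,-5.5],[0,0,0],0],[[4.7,-1.7,0],[0,0,0],0],[[4.7,-1.7,0],[0,0,0],0],[[4.7,-1.7,0],[0,0,0],0],[[4.7,-1.7,0],[0,0,0],0],[[4.7,-1.7,0],[0,0,0],0],[[4.7,-1.7,0],[0,0,0],0],[[4.7,-1.7,0],[0,0,0],0],[[4.7,-1.7,0],[0,0,0],0],[[4.7,-1.7,0],[0,0,0],0],[[4.7,-1.8,0],[0,0,0],0],[[0,0,0],[0,0,0],0],[[0,0,0],[0,0,0],0]]'

```text
time: 22.58
ee_pos: [0.61, 0.1981, 0.1447]
eef_rot: [0.913, 0.408, -0.001, 0.0]
ft_force: [-0.6, -0.7, -0.5]
width: 0.0276
grip_force: 25.0
```

Run:
```python
from h import *
HSV['red']=[(0,120,70),(9,255,255)]
go([.610,.2005,.045]);w=cam('wrist','w9.png')
print([(x[0],x[1]) for x in blobs(w,'red',60,(150,50,500,330))])
h=cv2.cvtColor(w['image'],cv2.COLOR_BGR2HSV)
cv2.imwrite('pics/c9.png',w['image'])
```

```text
t 22.57 tcp [0.61   0.1981 0.1447] rotvec z-yaw [[0.667, 0.745, -0.001], [0.745, -0.667, -0.001], [-0.001, 0.0, -1.0]] q [-0.65  0.4   0.35  1.49 -0.14  1.28 -1.02] F [-0.6 -0.7 -0.5] w 0.0276 g 25.0
psi 0.84 tool d cm [ 0.19 -0.16  9.97]
[(3251.5, (322.40437746681016, 239.02152852529602))]
```

View pics/c9.png

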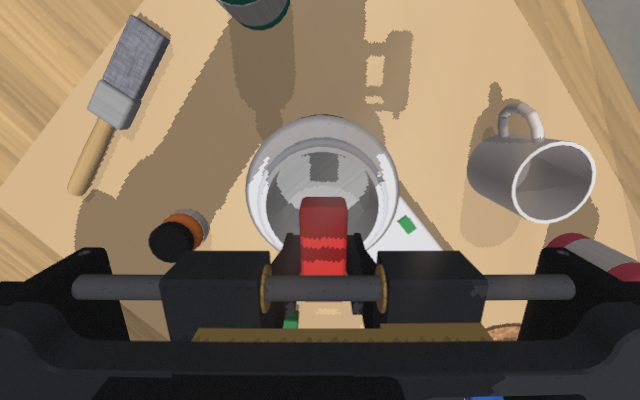

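Red bar hangs at (323,238), in line with the open mouth. Lowering in, releasing, rising.

move_arm --targets '[[[0.2,-0.2,2],[0,0,0],0],[[0,0,2],[0,0,0],0],[[0,0,2],[0,0,0],0],[[0,0,2],[0,0,0],0],[[0,0,2],[0,0,0],0],[[0,0,0],[0,0,0],0],[[0,0,0],[0,0,0],42],[[0,0,0],[0,0,0],42],[[0,0,0],[0,0,0],42],[[0,0,-3],[0,0,0],42],[[0,0,-3],[0,0,0],42],[[0,0,-4],[0,0,0],60],[[0,0,0],[0,0,0],60]]'

```text
time: 24.25
ee_pos: [0.6121, 0.2023, 0.1493]
eef_rot: [0.913, 0.408, 0.003, -0.0]
ft_force: [-1.1, -0.3, -0.1]
width: 0.0485
grip_force: 0.0
```

Run:
```python
from h import *
HSV['red']=[(0,120,50),(9,255,255)]
go([.610,.2005,.045]);w=cam('wrist','w10.png')
for x in blobs(w,'red',60,(240,100,410,250)): print(x[0],x[1],onz(w,x[1],.04))
wax(w,(200,200,330,335),('green',))
t=cam('top');wax(t)
go([.4253,.0935,.05])
```

```text
t 24.25 tcp [0.6121 0.2023 0.1493] rotvec z-yaw [[0.667, 0.745, 0.006], [0.745, -0.667, 0.003], [0.006, 0.003, -1.0]] q [-0.65  0.4   0.35  1.48 -0.14  1.28 -1.02] F [-1.1 -0.3 -0.1] w 0.0485 g 0.0
psi 0.841 tool d cm [-0.34 -0.06 10.43]
green 549 [280.5 320.4] c [0.4375 0.0948] rect [0.4395 0.0995] [0.029 0.054] yaw -0.727
yellow 163 [361.6 267.3] c [ 0.432  -0.1407] rect [ 0.4322 -0.1402] [0.027 0.062] yaw -0.198
green 168 [283.2 272. ] c [0.4247 0.0934] rect [0.4255 0.0928] [0.025 0.061] yaw -0.814
t 24.35 tcp [0.6101 0.2018 0.1455] rotvec z-yaw [[0.667, 0.745, 0.001], [0.745, -0.667, 0.001], [0.001, 0.0, -1.0]] q [-0.65  0.4   0.35  1.48 -0.14  1.28 -1.02] F [-0.2  1.4  0.8] w 0.0506 g 0.0
psi 0.841 tool d cm [-20.41  -6.55   9.53]
```

move_arm --targets '[[[0,-4,0],[0,0,-0.18],60],[[0,0,0],[0,0,-0.18],60],[[0,0,0],[0,0,-0.18],60],[[0,0,0],[0,0,-0.18],60],[[0,0,0],[0,0,-0.18],60],[[0,0,0],[0,0,-0.18],60],[[0,0,0],[0,0,-0.18],60],[[0,0,0],[0,0,-0.18],60],[[0,0,0],[0,0,-0.05],60],[[0,0,0],[0,0,0],60]]'

```text
time: 25.6
ee_pos: [0.5796, 0.2281, 0.1441]
eef_rot: [0.395, 0.919, -0.001, -0.001]
ft_force: [-0.2, 0.3, 0.3]
width: 0.0523
grip_force: 0.0
```

Run:
```python
from h import *
go([.4250,.0933,.05])
```

```text
t 25.6 tcp [0.5796 0.2281 0.1441] rotvec z-yaw [[-0.689, 0.725, -0.002], [0.725, 0.689, -0.001], [0.001, -0.002, -1.0]] q [-0.54  0.35  0.11  1.53 -0.04  1.27  0.34] F [-0.2  0.3  0.3] w 0.0523 g 0.0
psi 2.33 tool d cm [  0.86 -20.48   9.44]
```

move_arm --targets '[[[0.2,-4.1,0],[0,0,0],60],[[0.2,-4.1,0],[0,0,0],60],[[0.2,-4.1,0],[0,0,0],60],[[0.2,-4.1,0],[0,0,0],60],[[0.1,-4.1,0],[0,0,0],60],[[0,0,3],[0,0,0],60],[[0,0,3],[0,0,0],60],[[0,0,3.4],[0,0,0],60],[[0,0,0],[0,0,0],60],[[0,0,0],[0,0,0],60]]'

```text
time: 26.85
ee_pos: [0.4259, 0.0939, 0.0522]
eef_rot: [0.395, 0.919, 0.0, 0.0]
ft_force: [0.2, 0.3, 0.0]
width: 0.0523
grip_force: 0.0
```

Run:
```python
from h import *
w=cam('wrist','w11.png');go([.4250,.0933,-.0246]);wax(w,(150,50,500,300),('green',))
q=blobs(w,'green',60,(150,50,500,300))[0];print(q[1],cv2.minAreaRect(q[2]))
t=cam('top','t11.png');h=cv2.cvtColor(t['image'],cv2.COLOR_BGR2HSV)[180:235,215:275]
m=cv2.inRange(h,(0,90,50),(9,255,255))|cv2.inRange(h,(172,90,50),(180,255,255));ys,xs=np.nonzero(m);print('red in pot px',len(xs),xs.mean()+215 if len(xs) else 0,ys.mean()+180 if len(xs) else 0)
wax(t)
```

```text
t 26.9 tcp [0.4262 0.094  0.0525] rotvec z-yaw [[-0.689, 0.725, 0.002], [0.725, 0.689, 0.001], [-0.001, 0.002, -1.0]] q [-0.47  0.04  0.15  2.1  -0.01  1.    0.44] F [0.4 0.8 0.1] w 0.0521 g 0.0
psi 2.33 tool d cm [ 0.04 -0.15  7.71]
green 2114 [322.  208.8] c [0.4241 0.0941] rect [0.4239 0.095 ] [0.026 0.066] yaw -0.828
(321.9692526017029, 208.8236360769473) ((322.5, 208.0), (31.0, 74.0), 0.0)
red in pot px 0 0 0
yellow 162 [361.6 267.3] c [ 0.4318 -0.1407] rect [ 0.432  -0.1402] [0.026 0.063] yaw -0.211
```

move_arm --targets '[[[0,0,2],[0,0,0],60],[[0,0,2],[0,0,0],60],[[0,0,1.5],[0,0,0],60],[[0,0,1.2],[0,0,0],60],[[0,0,0.8],[0,0,0],60],[[0,0,0.1],[0,0,0],60],[[0,0,0],[0,0,0],0],[[0,0,0],[0,0,0],0],[[0,0,0],[0,0,0],0],[[0,0,0],[0,0,0],0],[[0,0,0],[0,0,0],0]]' --grip_force 25

```text
time: 28.32
ee_pos: [0.4256, 0.0938, -0.0245]
eef_rot: [0.394, 0.919, 0.0, 0.0]
ft_force: [-1.0, -0.7, 3.7]
width: 0.0277
grip_force: 24.9
```

Run:
```python
from h import *
t=load('t11');s=r.camera('side')
for z in(.115,.06,.03):
  for n,c in(('t',t),('s',s)):
    u=proj(c,[.61,.2005,z]);y,x=int(u[1]),int(u[0]);p=c['image'][y-8:y+9,x-8:x+9].reshape(-1,3)
    h=cv2.cvtColor(c['image'],cv2.COLOR_BGR2HSV)[y-10:y+11:4,x-10:x+11:4];print(z,n,(x,y));print(h.reshape(-1,3)[:,:].tolist() if z==.06 else '')
go([.610,.2005,.045])
```

```text
0.115 t (240, 207)

0.115 s (291, 152)

0.06 t (244, 209)
[[16, 22, 127], [13, 15, 122], [21, 15, 123], [23, 16, 124], [19, 16, 126], [20, 20, 117], [24, 21, 124], [19, 16, 124], [26, 17, 120], [20, 18, 125], [19, 15, 138], [21, 13, 133], [19, 23, 123], [13, 15, 122], [17, 19, 123], [23, 15, 134], [19, 15, 136], [17, 14, 131], [18, 21, 123], [23, 19, 122], [20, 17, 136], [19, 20, 138], [17, 13, 138], [22, 28, 99], [17, 19, 121], [20, 18, 128], [14, 33, 101], [18, 33, 102], [12, 26, 99], [15, 21, 119], [16, 34, 98], [17, 38, 93], [13, 35, 102], [18, 25, 103], [18, 25, 101], [10, 34, 113]]
0.06 s (291, 165)
[[13, 14, 125], [30, 5, 142], [40, 5, 149], [30, 5, 149], [40, 5, 148], [23, 7, 152], [30, 5, 148], [40, 5, 147], [40, 5, 148], [40, 5, 147], [40, 5, 149], [40, 5, 158], [120, 1, 177], [15, 8, 195], [23, 5, 192], [15, 5, 189], [12, 7, 195], [15, 3, 172], [120, 5, 143], [113, 7, 150], [120, 3, 164], [110, 5, 156], [120, 9, 149], [113, 8, 129], [13, 13, 136], [10, 8, 184], [120, 5, 149], [135, 3, 146], [15, 3, 163], [12, 6, 200], [10, 11, 145], [15, 7, 219], [10, 7, 219], [13, 8, 218], [10, 7, 217], [12, 6, 206]]
0.03 t (246, 210)

0.03 s (292, 171)

t 28.38 tcp [ 0.4256  0.0938 -0.0245] rotvec z-yaw [[-0.689, 0.725, 0.0], [0.725, 0.689, 0.0], [-0.0, 0.0, -1.0]] q [-0.46  0.17  0.15  2.16 -0.03  0.81  0.47] F [-1.9 -0.5  5.1] w 0.0278 g 24.9
psi 2.331 tool d cm [-4.97 20.72 -6.94]
```

Run:
```python
from h import *
HSV['red']=[(0,120,50),(9,255,255)]
for n in('w10','t11','w11'):
    c=load(n);print(n,[(int(x[0]),np.round(x[1],0).tolist()) for x in blobs(c,'red',15)])
s=cam('side','s11.png');print([(int(x[0]),np.round(x[1],0).tolist()) for x in blobs(s,'red',15)])
w=load('w10')['image'];t=load('t11')['image']
o=np.zeros((500,800,3),np.uint8);o[:,:400]=cv2.resize(w[80:330,220:420],(400,500));o[:400,400:]=cv2.resize(t[160:260,190:290],(400,400),interpolation=cv2.INTER_CUBIC);cv2.imwrite('pics/c12.png',o)
```

```text
w10 []
t11 [(159, [340.0, 146.0]), (47, [90.0, 178.0]), (36, [472.0, 188.0])]
w11 []
[(38, [403.0, 373.0]), (17, [381.0, 240.0])]
```

View pics/c12.png

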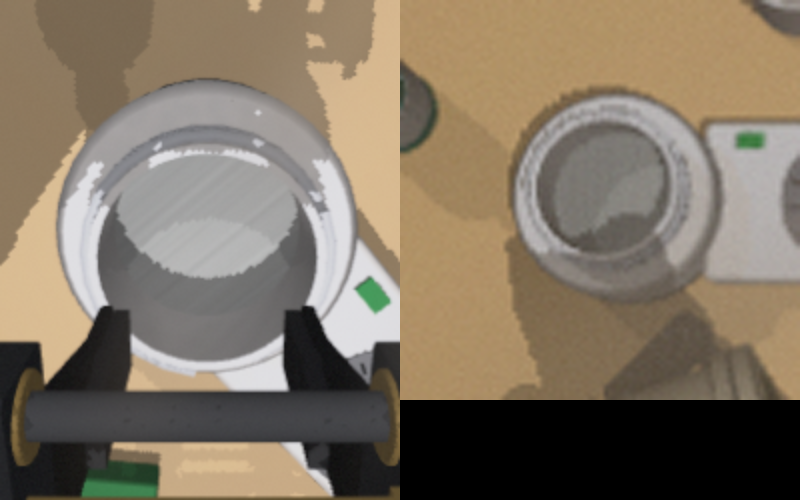

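The crop shows the pot's floor bare (left half, (205,235)): the red bar isn't in the pot. Lifting the green bar out of the way and searching for red, with wrapped hue.

move_arm --targets '[[[0,0,-2],[0,0,0],0],[[0,0,-5],[0,0,0],0],[[0,0,-5],[0,0,0],0],[[0,0,-5],[0,0,0],0],[[0,0,-3],[0,0,0],0],[[0,0,0],[0,0,0],0]]'

```text
time: 29.18
ee_pos: [0.4266, 0.0941, 0.1772]
eef_rot: [0.394, 0.919, 0.002, 0.001]
ft_force: [0.3, 0.1, -1.5]
width: 0.028
grip_force: 24.9
```

```bash
cat >> h.py <<'E'
def reds(c,amin=12,S=90,V=40):
    h=cv2.cvtColor(c['image'],cv2.COLOR_BGR2HSV);m=cv2.inRange(h,(0,S,V),(8,255,255))|cv2.inRange(h,(170,S,V),(180,255,255))
    n,_,sts,cen=cv2.connectedComponentsWithStats(m);return [(int(sts[i,4]),cen[i].round(1).tolist()) for i in range(1,n) if sts[i,4]>=amin]
E
python3 - <<'E'
from h import *
for n in('top','side','wrist'):
    print(n,'now',reds(cam(n,n+'12.png')))
print('top0',reds(load('top0')));print('side0',reds(load('side0')));print('w10',reds(load('w10')));print('t11',reds(load('t11')))
st()
E
```

```text
top now [(334, [344.4, 146.8]), (144, [94.6, 177.3]), (55, [471.5, 188.0]), (14, [316.1, 207.1])]
side now [(62, [283.7, 73.4]), (484, [385.8, 215.2]), (16, [314.4, 216.8]), (75, [381.3, 240.2]), (72, [403.2, 372.5])]
wrist now []
top0 [(333, [344.4, 146.8]), (146, [94.4, 177.3]), (52, [471.6, 188.0]), (14, [316.1, 207.1]), (195, [403.3, 268.4])]
side0 [(63, [283.6, 73.2]), (482, [385.8, 215.2]), (16, [314.4, 216.8]), (76, [381.4, 240.2]), (243, [276.0, 321.8]), (72, [403.2, 372.5])]
w10 [(293, [562.8, 241.1]), (456, [625.4, 272.6])]
t11 [(334, [344.5, 146.8]), (148, [94.5, 177.3]), (54, [471.6, 188.0]), (15, [316.1, 207.2])]
t 29.32 tcp [0.4247 0.0935 0.174 ] rotvec z-yaw [[-0.689, 0.725, -0.002], [0.725, 0.689, -0.001], [0.001, -0.002, -1.0]] q [-0.48 -0.09  0.15  1.95  0.01  1.28  0.43] F [-0.2  0.5 -1.3] w 0.0282 g 24.9
```

Red isn't visible in any view, including the table, so it may be in the pot out of sight. I'll drop green in stages, imaging each one.

Run:
```python
from h import *
go([.610,.2005,.174])
```

```text
t 29.32 tcp [0.4247 0.0935 0.174 ] rotvec z-yaw [[-0.689, 0.725, -0.002], [0.725, 0.689, -0.001], [0.001, -0.002, -1.0]] q [-0.48 -0.09  0.15  1.95  0.01  1.28  0.43] F [-0.2  0.5 -1.3] w 0.0282 g 24.9
psi 2.331 tool d cm [-5.01 20.8  -0.03]
```

move_arm --targets '[[[-1,4.2,0],[0,0,0],0],[[-1,4.2,0],[0,0,0],0],[[-1,4.1,0],[0,0,0],0],[[-1,4.1,0],[0,0,0],0],[[-1,4.1,0],[0,0,0],0],[[0,0,3],[0,0,0],0],[[0,0,0],[0,0,0],0],[[0,0,0],[0,0,0],0]]'

```text
time: 30.32
ee_pos: [0.6096, 0.1997, 0.1454]
eef_rot: [0.395, 0.919, -0.0, -0.0]
ft_force: [0.0, -0.2, -1.3]
width: 0.0275
grip_force: 24.9
```

Run:
```python
from h import *
c=cam('wrist','g1.png');print([(int(x[0]),np.round(x[1],0).tolist()) for x in blobs(c,'green',30)],reds(c));st()
```

```text
[(4805, [557.0, 109.0]), (2958, [324.0, 241.0])] []
t 30.38 tcp [0.61   0.1999 0.1462] rotvec z-yaw [[-0.689, 0.725, 0.001], [0.725, 0.689, 0.0], [-0.0, 0.001, -1.0]] q [-0.5   0.39  0.15  1.48 -0.06  1.28  0.41] F [ 0.6 -0.3 -0.3] w 0.0277 g 24.9
```

move_arm --targets '[[[0,0,2],[0,0,0],0],[[0,0,2],[0,0,0],0],[[0,0,2],[0,0,0],0],[[0,0,2],[0,0,0],0],[[0,0,2],[0,0,0],0],[[0,0,0],[0,0,0],0]]'

```text
time: 31.12
ee_pos: [0.6087, 0.1996, 0.0432]
eef_rot: [0.394, 0.919, -0.001, -0.001]
ft_force: [0.2, 0.5, 0.1]
width: 0.0279
grip_force: 24.9
```

Run:
```python
from h import *
c=cam('wrist','g2.png');print([(int(x[0]),np.round(x[1],0).tolist()) for x in blobs(c,'green',30)],reds(c));st()
```

```text
[(3088, [323.0, 240.0]), (519, [635.0, 109.0]), (228, [611.0, 130.0]), (52, [558.0, 75.0])] []
t 31.18 tcp [0.6095 0.1999 0.0446] rotvec z-yaw [[-0.689, 0.725, -0.001], [0.725, 0.689, -0.0], [0.0, -0.001, -1.0]] q [-0.49  0.47  0.14  1.58 -0.07  1.09  0.42] F [ 0.  -0.4 -0.5] w 0.0278 g 24.9
```

move_arm --targets '[[[0,0,0],[0,0,0],42],[[0,0,0],[0,0,0],42],[[0,0,0],[0,0,0],42],[[0,0,0],[0,0,0],42],[[0,0,-3],[0,0,0],42],[[0,0,-3],[0,0,0],42],[[0,0,-4],[0,0,0],60],[[0,0,-3],[0,0,0],60],[[0,0,0],[0,0,0],60]]'

```text
time: 32.3
ee_pos: [0.6113, 0.2005, 0.1782]
eef_rot: [0.394, 0.919, 0.002, 0.002]
ft_force: [-0.2, 0.8, -0.3]
width: 0.0512
grip_force: 0.0
```

Run:
```python
from h import *
c=cam('wrist','g3.png');print([(int(x[0]),np.round(x[1],0).tolist()) for x in blobs(c,'green',30)],reds(c));st()
def panel(n,s):
    c=load(n);im=c['image'].copy();im=cv2.resize(im[90:290,220:420],None,fx=2,fy=2,interpolation=cv2.INTER_CUBIC);im=cv2.convertScaleAbs(im,alpha=1.2)
    for z,col in((.115,(0,0,255)),(.060,(255,0,255)),(.018,(255,255,0))):
        for a in np.linspace(0,2*np.pi,60):
            u=(proj(c,[.61+.048*np.cos(a),.2+.048*np.sin(a),z])-[220,90])*2
            if 0<=u[0]<400 and 0<=u[1]<400: cv2.circle(im,(int(u[0]),int(u[1])),1,col,-1)
    return im
cv2.imwrite('pics/c13.png',np.hstack([panel('w10',0),panel('g3',0)]))
```

```text
[(3160, [515.0, 107.0]), (921, [321.0, 186.0]), (95, [296.0, 256.0])] []
t 32.35 tcp [0.6104 0.2002 0.1762] rotvec z-yaw [[-0.689, 0.725, 0.002], [0.725, 0.689, 0.001], [-0.001, 0.002, -1.0]] q [-0.5   0.37  0.15  1.44 -0.06  1.34  0.41] F [ 0.3  0.1 -0. ] w 0.0515 g 0.0
```

View pics/c13.png

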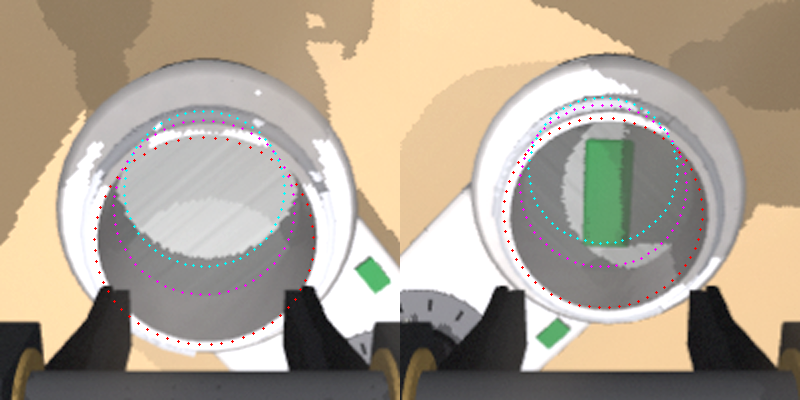

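The green bar is in the pot (right panel, (605,190)). Left panel shows the pot was empty after the red drop, so the red bar fell elsewhere. Searching with the arm in its present pose.

Run:
```python
from h import *
for n in('top','side'):
    c=cam(n,n+'13.png');print(n,reds(c,8,70,30))
for n in('w9','w10','w11','wrist12','g1','g2','g3'): print(n,reds(load(n),15,70,25))
print('base',reds(load('top0'),8,70,30),reds(load('side0'),8,70,30))
wax(load('top13'))
```

```text
top [(353, [344.4, 147.1]), (21, [342.8, 161.3]), (151, [93.8, 177.4]), (55, [471.5, 188.0]), (16, [315.9, 207.1])]
side [(495, [385.8, 215.4]), (19, [314.4, 216.9]), (85, [381.3, 239.8]), (75, [403.2, 372.7])]
w9 [(3713, [323.0, 236.3]), (349, [565.2, 239.7]), (503, [626.0, 271.8]), (36, [323.5, 301.0])]
w10 [(296, [562.9, 241.1]), (465, [625.3, 272.5])]
w11 []
wrist12 []
g1 []
g2 []
g3 []
base [(350, [344.4, 147.1]), (17, [344.4, 161.7]), (151, [93.7, 177.4]), (55, [471.5, 188.1]), (16, [315.9, 207.1]), (195, [403.3, 268.4])] [(70, [283.1, 72.3]), (496, [385.8, 215.4]), (19, [314.4, 216.9]), (84, [381.4, 239.9]), (243, [276.0, 321.8]), (77, [403.2, 372.7])]
yellow 162 [361.7 267.2] c [ 0.4321 -0.1408] rect [ 0.432  -0.1399] [0.027 0.063] yaw -0.211
```

move_arm --targets '[[[0,0,-1],[0,0,-0.18],60],[[0,0,0],[0,0,-0.18],60],[[0,0,0],[0,0,-0.18],60],[[0,0,0],[0,0,-0.07],60],[[1.3,-4.6,0],[0,0,0],60],[[1.3,-4.6,0],[0,0,0],60],[[1.3,-4.6,0],[0,0,0],60],[[1.3,-4.6,0],[0,0,0],60],[[1.3,-4.6,0],[0,0,0],60],[[1.3,-4.6,0],[0,0,0],60],[[1.4,-4.7,0],[0,0,0],60],[[1.4,-4.7,0],[0,0,0],60],[[0,0,4],[0,0,0],60],[[0,0,4],[0,0,0],60],[[0,0,4],[0,0,0],60],[[0,0,1.5],[0,0,0],60],[[0,0,0],[0,0,0],60],[[0,0,0],[0,0,0],60]]'

```text
time: 34.7
ee_pos: [0.4332, -0.1415, 0.0514]
eef_rot: [0.1, 0.995, 0.0, 0.001]
ft_force: [0.6, -0.4, -0.5]
width: 0.0522
grip_force: 0.0
```

Run:
```python
from h import *
w=cam('wrist','w14.png');go([.432,-.1405,-.0246]);wax(w,(150,50,500,300),('yellow',))
for q in blobs(w,'yellow',60,(250,50,400,300)): print(q[0],q[1],cv2.minAreaRect(q[2]))
t=cam('top','t14.png');s=cam('side','s14.png');print(reds(t,8,70,30));print(reds(s,8,70,30));print('w',reds(w,15,70,25))
g=load('g3')
bg=[b for b in blobs(g,'green',100) if 300<b[1][0]<345][0]
P=np.array([onz(g,q[0],.042)[:2] for q in bg[2]],np.float32);print('size if z.042',cv2.minAreaRect(P));P=np.array([onz(g,q[0],.066)[:2] for q in bg[2]],np.float32);print('size if z.066',cv2.minAreaRect(P))
HSV['gd']=[(40,60,15),(85,255,255)]
bt=[b for b in blobs(t,'gd',10,(220,185,262,232))];print([(b[0],b[1]) for b in bt]);
if bt: print(tri([(g,bg[1]),(t,bt[0][1])]))
```

```text
t 34.75 tcp [ 0.4333 -0.1415  0.0515] rotvec z-yaw [[-0.98, 0.199, 0.002], [0.199, 0.98, -0.0], [-0.002, 0.0, -1.0]] q [-0.08  0.08  0.31  2.07 -0.03  1.    1.61] F [0.8 0.1 0. ] w 0.0521 g 0.0
psi 2.941 tool d cm [0.16 0.07 7.61]
[(355, [344.4, 147.0]), (22, [342.6, 161.2]), (151, [94.0, 177.4]), (56, [471.6, 188.0]), (17, [316.0, 207.2])]
[(70, [283.1, 72.3]), (498, [385.8, 215.4]), (19, [314.4, 216.9]), (83, [381.4, 239.8]), (76, [403.2, 372.7])]
w []
size if z.042 ((0.6148183345794678, 0.19469255208969116), (0.023820392787456512, 0.06554196774959564), 43.54849624633789)
size if z.066 ((0.6104227900505066, 0.1993379145860672), (0.022120114415884018, 0.06086358800530434), 43.54840850830078)
[(163.5, (244.26299694189603, 208.77573904179405))]
(array([0.61044552, 0.20004855, 0.06777438]), [np.float64(0.0009144041745678343), np.float64(0.0009144041745677812)])
```

Run:
```python
from h import *
def diff(a,b,n):
    A=cv2.GaussianBlur(load(a)['image'],(3,3),0);B=cv2.GaussianBlur(load(b)['image'],(3,3),0)
    ha=cv2.cvtColor(A,cv2.COLOR_BGR2LAB).astype(int);hb=cv2.cvtColor(B,cv2.COLOR_BGR2LAB).astype(int)
    m=(np.abs(ha[...,1:]-hb[...,1:]).sum(2)>14).astype(np.uint8);k,_,s,c=cv2.connectedComponentsWithStats(m)
    for i in np.argsort(-s[1:,4])[:14]+1:
        if s[i,4]>15:
            mm=_==i;print(n,s[i].tolist(),'from',A[mm].mean(0).astype(int).tolist(),'to',B[mm].mean(0).astype(int).tolist())
diff('top0','t14','T');diff('side0','s14','S')
w=load('w14');h=cv2.cvtColor(w['image'],cv2.COLOR_BGR2HSV);m=cv2.inRange(h,(20,110,90),(34,255,255));n,_,s,c=cv2.connectedComponentsWithStats(m);print([(s[i].tolist(),c[i].round(0).tolist()) for i in range(1,n) if s[i,4]>100])
```

```text
T [332, 241, 89, 159, 9589] from [92, 138, 169] to [91, 107, 117]
T [217, 183, 48, 47, 1714] from [125, 87, 77] to [125, 135, 134]
T [364, 185, 47, 46, 1645] from [69, 110, 151] to [122, 89, 86]
T [76, 347, 30, 46, 899] from [31, 40, 49] to [79, 127, 159]
T [273, 262, 21, 21, 199] from [66, 116, 80] to [75, 105, 126]
S [64, 104, 251, 179, 13714] from [104, 149, 178] to [107, 125, 134]
S [315, 261, 53, 51, 2155] from [84, 135, 186] to [151, 110, 111]
S [36, 124, 44, 66, 1417] from [56, 69, 75] to [96, 155, 191]
S [85, 197, 24, 46, 383] from [49, 64, 73] to [96, 153, 188]
S [2, 222, 17, 37, 363] from [112, 132, 142] to [91, 144, 179]
S [267, 309, 20, 27, 320] from [66, 98, 193] to [130, 184, 218]
S [0, 189, 11, 25, 192] from [69, 101, 127] to [91, 106, 114]
S [34, 271, 15, 11, 87] from [88, 139, 171] to [90, 110, 120]
S [247, 133, 13, 7, 52] from [121, 115, 117] to [127, 146, 155]
S [155, 37, 6, 10, 42] from [34, 47, 61] to [102, 149, 191]
[([307, 169, 35, 76, 2436], [324.0, 206.0])]
```

Nothing red shows anywhere on the table. The green bar measures at a top height of about 0.066, as if it lies on a hidden bar. I'll grip yellow and use it as a probe when lowering it into the pot.

move_arm --targets '[[[0.1,0.1,2],[0,0,0],60],[[0,0,2],[0,0,0],60],[[0,0,1.5],[0,0,0],60],[[0,0,1.2],[0,0,0],60],[[0,0,0.8],[0,0,0],60],[[0,0,0.1],[0,0,0],60],[[0,0,0],[0,0,0],0],[[0,0,0],[0,0,0],0],[[0,0,0],[0,0,0],0],[[0,0,0],[0,0,0],0],[[0,0,0],[0,0,0],0]]' --grip_force 25

```text
time: 36.22
ee_pos: [0.4317, -0.1401, -0.0255]
eef_rot: [0.1, 0.995, 0.0, 0.0]
ft_force: [-0.5, 0.9, 4.2]
width: 0.0277
grip_force: 25.0
```

move_arm --targets '[[[0,0,-2],[0,0,0],0],[[0,0,-5],[0,0,0],0],[[0,0,-5],[0,0,0],0],[[0,0,-5],[0,0,0],0],[[0,0,-2.5],[0,0,0],0],[[0,0,0],[0,0,0],0]]'

```text
time: 36.98
ee_pos: [0.4325, -0.1403, 0.1708]
eef_rot: [0.1, 0.995, 0.0, 0.002]
ft_force: [-0.7, 0.3, -0.6]
width: 0.0279
grip_force: 25.0
```

Run:
```python
from h import *
go([.610,.2005,.17])
```

```text
t 36.98 tcp [ 0.4325 -0.1403  0.1708] rotvec z-yaw [[-0.98, 0.199, 0.003], [0.199, 0.98, -0.0], [-0.003, 0.001, -1.0]] q [-0.1  -0.06  0.3   1.93  0.02  1.26  1.57] F [-0.7  0.3 -0.6] w 0.0279 g 25.0
psi 2.941 tool d cm [-10.6   36.94   0.14]
```

move_arm --targets '[[[-1.3,4.6,0],[0,0,0],0],[[-1.3,4.6,0],[0,0,0],0],[[-1.3,4.6,0],[0,0,0],0],[[-1.3,4.6,0],[0,0,0],0],[[-1.3,4.6,0],[0,0,0],0],[[-1.3,4.6,0],[0,0,0],0],[[-1.4,4.6,0],[0,0,0],0],[[-1.4,4.7,0],[0,0,0],0],[[0,0,0],[0,0,0],0],[[0,0,3],[0,0,0],0],[[0,0,3],[0,0,0],0],[[0,0,2.5],[0,0,0],0],[[0,0,1.5],[0,0,0],0],[[0,0,1.5],[0,0,0],0],[[0,0,0],[0,0,0],0]]'

```text
time: 38.85
ee_pos: [0.6083, 0.1999, 0.0531]
eef_rot: [0.1, 0.995, -0.0, -0.001]
ft_force: [-0.0, 0.4, 0.3]
width: 0.0277
grip_force: 25.0
```

move_arm --targets '[[[0,0,0.5],[0,0,0],0],[[0,0,0.5],[0,0,0],0],[[0,0,0],[0,0,0],0]]'

```text
time: 39.22
ee_pos: [0.6088, 0.2003, 0.0441]
eef_rot: [0.1, 0.995, -0.0, -0.0]
ft_force: [-0.9, -0.3, -0.8]
width: 0.0281
grip_force: 25.0
```

move_arm --targets '[[[0,0,0.25],[0,0,0],0],[[0,0,0.25],[0,0,0],0],[[0,0,0],[0,0,0],0]]'

```text
time: 39.6
ee_pos: [0.6093, 0.2004, 0.0405]
eef_rot: [0.1, 0.995, 0.0, 0.0]
ft_force: [-4.1, -0.8, 8.4]
width: 0.0278
grip_force: 25.0
```

move_arm --targets '[[[0,0,0.25],[0,0,0],0],[[0,0,0.25],[0,0,0],0],[[0,0,0],[0,0,0],0]]'

```text
time: 39.98
ee_pos: [0.6109, 0.2002, 0.039]
eef_rot: [0.101, 0.995, 0.001, 0.002]
ft_force: [-9.9, -5.4, 32.5]
width: 0.0279
grip_force: 25.0
```

Contact at reported z 0.0405 puts the yellow bar's underside at 0.066. So green rests on a 24 mm bar on the 18 mm floor, which must be red. Backing off slightly and releasing yellow.

move_arm --targets '[[[0,0,-0.5],[0,0,0],0],[[0,0,0],[0,0,0],0],[[0,0,0],[0,0,0],40],[[0,0,0],[0,0,0],40],[[0,0,0],[0,0,0],40],[[0,0,-1],[0,0,0],40],[[0,0,-2],[0,0,0],40],[[0,0,-3],[0,0,0],40],[[0,0,-5],[0,0,0],60],[[0,0,-5],[0,0,0],60],[[0,0,0],[0,0,0],60]]'

```text
time: 41.35
ee_pos: [0.6113, 0.2011, 0.206]
eef_rot: [0.1, 0.995, 0.002, 0.004]
ft_force: [-0.1, 0.8, -0.7]
width: 0.0506
grip_force: 0.0
```

Run:
```python
from h import *
st();w=cam('wrist','w15.png');h=cv2.cvtColor(w['image'],cv2.COLOR_BGR2HSV)
for nm,a,b in(('y',(20,100,70),(34,255,255)),('g',(40,70,20),(85,255,255)),('r',(0,80,25),(9,255,255)),('r2',(168,60,25),(180,255,255))):
    m=cv2.inRange(h,a,b);n,_,s,c=cv2.connectedComponentsWithStats(m);print(nm,[(s[i].tolist(),c[i].round(0).tolist()) for i in range(1,n) if s[i,4]>40])
b=[proj(w,[.61,.2,z]).round(0).tolist() for z in(.115,.066,.018)];print(b)
m=cv2.inRange(h,(20,100,70),(34,255,255));n,l,s,c=cv2.connectedComponentsWithStats(m)
i=max([i for i in range(1,n) if 280<c[i][0]<370],key=lambda i:s[i,4]);q=cv2.findContours((l==i).astype(np.uint8),0,1)[0][0]
P=np.array([onz(w,p[0],.090)[:2] for p in q],np.float32);print(cv2.minAreaRect(P))
# floor color samples in w10 by angle/radius at z=.018
w=load('w10')
for rr in(.0,.02,.03,.04):
    print(rr,[w['image'][int(v),int(u)].tolist() for u,v in [proj(w,[.61+rr*np.cos(a),.2+rr*np.sin(a),.018]) for a in np.arange(0,6.28,.785)]])
```

```text
t 41.35 tcp [0.6113 0.2011 0.206 ] rotvec z-yaw [[-0.98, 0.2, 0.009], [0.2, 0.98, 0.004], [-0.008, 0.005, -1.0]] q [-0.44  0.35  0.06  1.39 -0.02  1.39  1.  ] F [-0.1  0.8 -0.7] w 0.0506 g 0.0
y [([309, 153, 26, 56, 1346], [321.0, 180.0]), ([0, 225, 54, 28, 851], [24.0, 238.0]), ([264, 323, 268, 19, 2549], [406.0, 333.0]), ([235, 329, 32, 13, 204], [250.0, 335.0])]
g [([300, 182, 10, 19, 107], [306.0, 192.0]), ([461, 190, 68, 60, 2980], [494.0, 220.0]), ([252, 217, 16, 9, 114], [259.0, 221.0])]
r [([161, 206, 12, 8, 55], [167.0, 209.0])]
r2 [([622, 202, 18, 9, 91], [630.0, 206.0]), ([126, 325, 8, 17, 67], [129.0, 333.0])]
[[322.0, 190.0], [322.0, 179.0], [322.0, 171.0]]
((0.6064400672912598, 0.20033372938632965), (0.027908427640795708, 0.06449013203382492), 78.42732238769531)
0.0 [[164, 164, 165], [164, 164, 165], [164, 164, 165], [164, 164, 165], [164, 164, 165], [164, 164, 165], [164, 164, 165], [164, 164, 165]]
0.02 [[163, 163, 163], [164, 165, 165], [161, 161, 161], [167, 168, 167], [180, 180, 180], [181, 182, 181], [182, 182, 182], [165, 165, 165]]
0.03 [[161, 162, 163], [160, 160, 159], [157, 157, 156], [162, 163, 161], [179, 180, 180], [180, 181, 181], [181, 181, 181], [167, 166, 167]]
0.04 [[159, 161, 161], [153, 153, 155], [216, 214, 214], [159, 160, 159], [181, 181, 181], [184, 185, 184], [181, 182, 181], [163, 164, 164]]
```

Yellow lies flat at z 0.066–0.090 on green. To find the red bar, I'll print a coarse colour map of the pot interior from three views.

Run:
```python
from h import *
def cmap(n,box,st_):
    im=load(n)['image'];h=cv2.cvtColor(im,cv2.COLOR_BGR2HSV)
    print(n)
    for y in range(box[1],box[3],st_):
        s=''
        for x in range(box[0],box[2],st_-1):
            H,S,V=map(int,h[y,x])
            s+= ('.' if V>170 else ':' if V>120 else '+' if V>70 else '#') if S<60 else ('R' if H<9 or H>168 else 'o' if H<20 else 'Y' if H<36 else 'G' if H<90 else 'B' if H<130 else 'V')
        print(s)
cmap('w10',(260,120,395,270),5)
cmap('g3',(255,115,395,260),5)
cmap('w15',(265,120,380,245),4)
```

```text
w10
ooooooooooooo++++++ooooooooooooooo
oooooooooo:::::::::::::ooooooooooo
ooooooo:::::::::::::::::::oooooooo
ooooo:::::::::::::::::.:::::oooooo
ooo+:::::::::::::::::::::::::ooooo
oo::::::::::::+:::::+:::::::::oooo
o::::::::+::::::::::::.::::::::ooo
:::::::::::.:........:::::::::::oo
:::::::::...:::::::::...:::::...:o
:..:::::::::::::::::::::::::::...:
..::::::::::::::::::::::::::::...:
..:::::::::::::::::::::::::::::...
...::::::::::::::::::::::::+:::...
....+::::::::::::::::::::::::.:...
...++:::::::::.....::::::::++.....
...+++::::.............:::+++:....
...++++::...............::++++....
...+++++.................+++++....
...++++++:.............+++++++....
...++++++++:.........+++++++++....
...+++++++++++++++++++++++++++...:
...++++++++++++++++++++++++++.....
....+++++++++++++++++++++++++.....
o..###++++::++++++++++++++####.:..
oo#####+++::::::::++++++++####:...
oo#####++++::::+++++++++++#####...
o######.+++:::++++++++++:.#####+..
#######...:::+++++++++....######+.
#######o.......:::........########
######ooooo...............########
g3
ooooooooooooooooooooooooooooooooooo
ooooooo
[... 1584 characters left out ...]
YYYYY++:::::::+.::::
.....+++++++:::YYYYYYYYY+::::::::+:.:::
.....+++++++::GYYYYYYYY++::::::::++.:::
.....+++++++:GGYYYYYYYY++:::::::::+...:
.....+++++++GGGYYYYYYYY++:::::::::+...:
.....++++++++GGYYYYYYYY++::::++++++...:
:....+++++++:::YYYYYYYY+++::+++++++..:.
:.....+++++++::YYYYYYYY+++++++++++:::::
.:....++++++++::YYYYYYY+++++++++++:::.:
..:....++++++++::::::++++++++++++::::+o
G..:....++++++++:::::+++++++++++::::+oo
G...:....+++++++++::+++++++++++:::::ooo
G....:....:+++++++:++++++++++::::::oooo
..ooooo:....:++++++++++++++:::::+oooooo
ooooooooo:......++++++++::::::+oooooooo
o#####oooooo:...:::::::::::+oooooo#####
o#####oooooooooo:::::::ooooooooooo#####
######oooooooooooooooooooooooooooo#####
```

The interior map fits the red bar lying below the drawn floor, whose width suggests z ≈ 0.045. So I take red to be under green and go on to the dial.

move_arm --targets '[[[0,0,0],[0,0,0.18],60],[[0,0,0],[0,0,0.19],60],[[-2.2,-3.6,0],[0,0,0],50],[[-2.2,-3.6,0],[0,0,0],50],[[-2.2,-3.6,0],[0,0,0],50],[[-2.2,-3.6,0],[0,0,0],50],[[0,0,3],[0,0,0],50],[[0,0,3],[0,0,0],50],[[0,0,0],[0,0,0],50],[[0,0,0],[0,0,0],50]]'

```text
time: 42.65
ee_pos: [0.6059, 0.0317, 0.1403]
eef_rot: [0.28, 0.96, 0.0, 0.0]
ft_force: [0.7, -0.3, -0.3]
width: 0.0435
grip_force: 0.0
```

```bash
cat >> h.py <<'E'
def dialview(c,C=(.607,.031)):
    # white pixels near the dial: project to z .05 (foot pointer) and z .088 (bar-top line)
    h=cv2.cvtColor(c['image'],cv2.COLOR_BGR2HSV);m=cv2.inRange(h,(0,0,165),(180,45,255));n,l,s,cc=cv2.connectedComponentsWithStats(m)
    for i in range(1,n):
        if 5<s[i,4]<900:
            p=onz(c,cc[i],.05)[:2]-C;q=onz(c,cc[i],.088)[:2]-C
            if min(np.linalg.norm(p),np.linalg.norm(q))<.045:
                ys,xs=np.nonzero(l==i);P=np.array([onz(c,(x,y),.088)[:2] for x,y in zip(xs,ys)]);P=P-P.mean(0);v=np.linalg.svd(P)[2][0] if len(P)>4 else [0,0]
                print('white',s[i,4],cc[i].round(1),'z.05 rel',p.round(4),'yaw',round(float(np.arctan2(p[1],p[0])),3),'| z.088 rel',q.round(4),'line yaw',round(float(np.arctan2(v[1],v[0])),3))
    for a,u in reds(c,8,90,60):
        p=onz(c,u,.05)[:2]-C
        if np.linalg.norm(p)<.07: print('red',a,u,'rel',p.round(4),'yaw',round(float(np.arctan2(p[1],p[0])),3),'r',np.linalg.norm(p).round(4))
E
python3 - <<'E'
from h import *
w=cam('wrist','d1.png');go([.607,.031,.032]);dialview(w)
h=cv2.cvtColor(w['image'],cv2.COLOR_BGR2HSV)
t=load('t14');print('t14');dialview(t)
print('pink base est',[onz(load('top0'),u,z).round(3).tolist() for u,z in(((344.4,147),.1),((346,158),.02))],tri([(load('top0'),(344.4,146.8)),(load('side0'),(385.8,215.2))])[0].round(3))
m=cv2.inRange(h,(0,0,0),(180,255,62));n,l,s,c=cv2.connectedComponentsWithStats(m);print([(s[i].tolist(),c[i].round(0).tolist()) for i in range(1,n) if s[i,4]>150])
print('dial proj',proj(w,[.607,.031,.05]),proj(w,[.607,.031,.088]))
E
```

```text
t 42.7 tcp [0.6062 0.0317 0.1407] rotvec z-yaw [[-0.843, 0.538, 0.002], [0.538, 0.843, 0.0], [-0.001, 0.001, -1.0]] q [-0.28  0.32  0.19  1.58 -0.06  1.24  0.92] F [-0.1  0.2 -0.4] w 0.0433 g 0.0
psi 2.573 tool d cm [-0.09 -0.03 10.87]
white 31 [324.5 164.6] z.05 rel [-0.0252  0.0173] yaw 2.538 | z.088 rel [-0.0312  0.0209] line yaw -0.52
white 11 [324.4 178.9] z.05 rel [-0.0125  0.0092] yaw 2.508 | z.088 rel [-0.0202  0.0138] line yaw -1.856
red 93 [294.0, 217.0] rel [ 0.0056 -0.0415] yaw -1.436 r 0.0419
t14
red 14 [316.1, 207.1] rel [ 0.0058 -0.0411] yaw -1.431 r 0.0415
pink base est [[0.78, -0.097, 0.1], [0.769, -0.107, 0.02]] [ 0.787 -0.099  0.089]
[([299, 169, 28, 43, 669], [311.0, 188.0]), ([240, 233, 165, 68, 2867], [321.0, 264.0]), ([0, 248, 640, 152, 74109], [317.0, 334.0])]
dial proj [323.36788133 193.1437122 ] [323.44279088 204.47065465]
```

move_arm --targets '[[[0,0,3],[0,0,0],50],[[0,0,3],[0,0,0],50],[[0,0,2.5],[0,0,0],50],[[0,0,1.5],[0,0,0],50],[[0,0,0.4],[0,0,0],50],[[0,0,0],[0,0,0],0],[[0,0,0],[0,0,0],0],[[0,0,0],[0,0,0],0],[[0,0,0],[0,0,0],0],[[0,0,0],[0,0,0],0]]' --grip_force 20

```text
time: 43.95
ee_pos: [0.6062, 0.0322, 0.0357]
eef_rot: [0.28, 0.96, 0.001, 0.001]
ft_force: [2.2, 2.7, 3.0]
width: 0.014
grip_force: 20.0
```

Gripped at width 14 mm, which matches the bar. Turning clockwise by 1.98 rad.

move_arm --targets '[[[0,0,0],[0,0,0.18],0],[[0,0,0],[0,0,0.18],0],[[0,0,0],[0,0,0.18],0],[[0,0,0],[0,0,0.18],0],[[0,0,0],[0,0,0.18],0],[[0,0,0],[0,0,0.18],0],[[0,0,0],[0,0,0.18],0],[[0,0,0],[0,0,0.18],0],[[0,0,0],[0,0,0.18],0],[[0,0,0],[0,0,0.18],0],[[0,0,0],[0,0,0.18],0],[[0,0,0],[0,0,0],0]]'

```text
time: 45.45
ee_pos: [0.6072, 0.0322, 0.0358]
eef_rot: [0.957, 0.291, 0.002, 0.0]
ft_force: [6.2, 1.7, -1.3]
width: 0.0139
grip_force: 19.9
```

move_arm --targets '[[[0,0,0],[0,0,0],50],[[0,0,0],[0,0,0],50],[[0,0,0],[0,0,0],50],[[0,0,-2],[0,0,0],50],[[0,0,-4],[0,0,0],50],[[0,0,-4],[0,0,0],50],[[0,0,0],[0,0,0],50],[[0,0,0],[0,0,0],50]]'

```text
time: 46.45
ee_pos: [0.6055, 0.0316, 0.1358]
eef_rot: [0.956, 0.292, 0.0, -0.0]
ft_force: [0.0, 0.2, -0.1]
width: 0.0432
grip_force: 0.0
```

Run:
```python
from h import *
w=cam('wrist','d2.png');go([.607,.031,.036]);dialview(w);print(reds(w,30,70,25))
```

```text
t 46.5 tcp [0.6052 0.0316 0.135 ] rotvec z-yaw [[0.829, 0.559, -0.001], [0.559, -0.829, 0.0], [-0.001, -0.0, -1.0]] q [-0.59  0.35  0.58  1.61 -0.2   1.24 -0.95] F [-0.1 -0.3  0.6] w 0.0434 g 0.0
psi 0.593 tool d cm [0.13 0.15 9.9 ]
white 103 [323.6 189.7] z.05 rel [0.0028 0.0019] yaw 0.607 | z.088 rel [0.0114 0.0078] line yaw -2.561
red 97 [358.7, 210.1] rel [ 0.0051 -0.0416] yaw -1.449 r 0.0419
[(7623, [582.4, 117.0]), (503, [490.4, 114.4]), (104, [358.8, 210.4])]
```

Pointer now at yaw 0.59, marker at −1.44: 2.03 rad remain. Turning the wrist half a turn back for the second grasp.

move_arm --targets '[[[0.1,0.1,0],[0,0,-0.185],50],[[0,0,0],[0,0,-0.185],50],[[0,0,0],[0,0,-0.185],50],[[0,0,0],[0,0,-0.185],50],[[0,0,0],[0,0,-0.185],50],[[0,0,0],[0,0,-0.185],50],[[0,0,0],[0,0,-0.185],50],[[0,0,0],[0,0,-0.185],50],[[0,0,0],[0,0,-0.185],50],[[0,0,0],[0,0,-0.185],50],[[0,0,0],[0,0,-0.185],50],[[0,0,0],[0,0,-0.185],50],[[0,0,0],[0,0,-0.185],50],[[0,0,0],[0,0,-0.185],50],[[0,0,0],[0,0,-0.185],50],[[0,0,0],[0,0,-0.185],50],[[0,0,0],[0,0,-0.185],50],[[0,0,0],[0,0,0],50]]'

```text
time: 48.75
ee_pos: [0.6064, 0.0311, 0.1343]
eef_rot: [-0.293, 0.956, 0.0, -0.001]
ft_force: [0.9, -0.1, 0.1]
width: 0.0438
grip_force: 0.0
```

move_arm --targets '[[[0,0,3],[0,0,0],50],[[0,0,3],[0,0,0],50],[[0,0,2.5],[0,0,0],50],[[0,0,1.4],[0,0,0],50],[[0,0,0],[0,0,0],0],[[0,0,0],[0,0,0],0],[[0,0,0],[0,0,0],0],[[0,0,0],[0,0,0],0],[[0,0,0],[0,0,0],0]]' --grip_force 20

```text
time: 49.88
ee_pos: [0.607, 0.032, 0.0371]
eef_rot: [-0.294, 0.956, 0.0, 0.0]
ft_force: [-3.0, 2.3, 5.9]
width: 0.0134
grip_force: 20.0
```

Run:
```python
from h import *
go([.607,.031,.036])
```

```text
t 49.88 tcp [0.607  0.032  0.0371] rotvec z-yaw [[-0.827, -0.562, 0.0], [-0.562, 0.827, 0.001], [-0.001, 0.001, -1.0]] q [-0.21  0.41  0.1   1.68 -0.05  1.05  2.07] F [-3.   2.3  5.9] w 0.0134 g 20.0
psi -2.545 tool d cm [ 0.06 -0.08  0.11]
```

move_arm --targets '[[[0,0,0],[0,0,0.185],0],[[0,0,0],[0,0,0.185],0],[[0,0,0],[0,0,0.185],0],[[0,0,0],[0,0,0.185],0],[[0,0,0],[0,0,0.185],0],[[0,0,0],[0,0,0.185],0],[[0,0,0],[0,0,0.185],0],[[0,0,0],[0,0,0.185],0],[[0,0,0],[0,0,0.185],0],[[0,0,0],[0,0,0.185],0],[[0,0,0],[0,0,0.185],0],[[0,0,0],[0,0,0],0],[[0,0,0],[0,0,0],50],[[0,0,0],[0,0,0],50],[[0,0,0],[0,0,0],50],[[0,0,-3],[0,0,0],50],[[0,0,-4],[0,0,0],50],[[0,0,-3],[0,0,0],50],[[0,0,0],[0,0,0],50]]'

```text
time: 52.25
ee_pos: [0.6085, 0.0312, 0.1388]
eef_rot: [0.659, 0.752, 0.002, 0.001]
ft_force: [1.0, -0.8, -0.5]
width: 0.0431
grip_force: 0.0
```

Run:
```python
from h import *
w=cam('wrist','d3.png');go([.607,.031,.036]);dialview(w)
t=cam('top','t16.png');dialview(t);wax(t,(200,160,430,320),('yellow','green'));print(reds(t,12,70,30))
s=cam('side','s16.png');print(reds(s,12,70,30))
c=blobs(t,'blue',100,(350,170,430,250));k=blobs(t,'cork',200,(340,165,430,255));print([(x[0],onz(t,cv2.fitEllipse(cv2.convexHull(x[2]))[0],.038)) for x in c[:1]],[(x[0],cv2.minEnclosingCircle(x[2])) for x in k[:1]])
```

```text
t 52.3 tcp [0.6075 0.0313 0.137 ] rotvec z-yaw [[-0.132, 0.991, 0.002], [0.991, 0.132, 0.001], [0.0, 0.002, -1.0]] q [-0.53  0.34  0.5   1.6  -0.17  1.24  0.14] F [-0.1 -0.3 -0.7] w 0.0436 g 0.0
psi 1.703 tool d cm [-0.02 -0.08 10.1 ]
white 103 [320.9 218.2] z.05 rel [ 0.0037 -0.0288] yaw -1.444 | z.088 rel [ 0.0019 -0.0143] line yaw -1.486
red 38 [321.1, 232.6] rel [ 0.0061 -0.0457] yaw -1.437 r 0.0461
yellow 158 [242.9 209. ] c [0.6174 0.2138] rect [0.6167 0.2125] [0.028 0.063] yaw -0.195
yellow 100 [389.8 205.2] c [ 0.6163 -0.2353] rect [ 0.6148 -0.2353] [0.074 0.015] yaw 1.542
[(352, [344.4, 147.0]), (153, [93.8, 177.4]), (56, [471.5, 188.1])]
[(496, [385.8, 215.3]), (19, [314.4, 216.9]), (82, [381.4, 239.8]), (77, [403.2, 372.7])]
[] [(3379.0, ((380.71429443359375, 202.7142791748047), 42.154815673828125))]
```

The dial pointer is at about −1.44 to −1.49 and the marker at −1.44, well inside 10°. Now I'll rise clear and sweep once behind the pot, teal bottle and mug for any hidden red bar.

move_arm --targets '[[[0,0,-5],[0,0,0],50],[[0,0,-5],[0,0,0],50],[[0,0,-5],[0,0,0],50],[[0,0,-5],[0,0,0],50],[[4,0,0],[0,0,0],50],[[4,0,0],[0,0,0],50],[[4,0,0],[0,0,0],50],[[4,0,0],[0,0,0],50],[[0,0,0],[0,0,0],50],[[0,0,0],[0,0,0],50]]'

```text
time: 53.65
ee_pos: [0.5858, 0.1892, 0.3353]
eef_rot: [0.659, 0.752, -0.001, -0.0]
ft_force: [-0.1, -0.5, -0.3]
width: 0.0437
grip_force: 0.0
```

Run:
```python
from h import *
w=cam('wrist','e1.png');st()
for a,u in reds(w,12,60,20): print(a,u,onz(w,u,.03).round(3))
# mouth and floor geometry from above: brightness profile, hue classes in the pot
im=w['image'];h=cv2.cvtColor(im,cv2.COLOR_BGR2HSV);c=proj(w,[.611,.2005,.115]);print('mouth',c.round(1),'floor',proj(w,[.611,.2005,.018]).round(1))
x0,y0=int(c[0]),int(c[1])
for y in range(y0-45,y0+46,3):
    s=''
    for x in range(x0-45,x0+46,2):
        if not(0<=x<640 and 0<=y<400): s+=' ';continue
        H,S,V=map(int,h[y,x]);s+=(str(min(9,V//26)) if S<60 else 'R' if H<9 or H>168 else 'o' if H<20 else 'Y' if H<36 else 'G' if H<90 else 'B')
    print(s)
```

```text
t 53.7 tcp [0.586  0.1885 0.3356] rotvec z-yaw [[-0.131, 0.991, -0.001], [0.991, 0.131, -0.001], [-0.001, -0.001, -1.0]] q [-0.72  0.29  0.45  1.24 -0.13  1.64 -0.16] F [ 0.1 -0.5  0.3] w 0.0434 g 0.0
mouth [340.9 162.8] floor [337.8 153.3]
ooooooooooo4567888888888876666665555oooooooooo
ooooooooo45688888887676666566666677765oooooooo
ooooooo457888888755566644445566666667655oooooo
oooooo56888888757777645445556776566667765ooooo
ooooo5788888667765888886666888656766666775oooo
ooo6678888867758876555555555556786576666675ooo
ooo57888867768865555555555555555577766666775oo
oo578888777884555555G455555555555557766666765o
o66888877787335534GGGG45555555555555676666685o
o578887768633453GGGGGGG45555555555555686666875
6688887787433YYYYYYGGGGG3445555555555468666785
5788887774333YYYYYYYYYYYG344444455555547676786
578887786333YYYYYYYYYYYYYYYY444444555546866686
588877783333YYYYYYYYYYYYYYYYYYYY45555545866786
58888777333YYYYYYYYYYYYYYYYYYYYYY5555444866786
58888777333oYYYYYYYYYYYYYYYYYYYY55555444876785
578877774333333oYYYYYYYYYYYYYYYY55555444876885
o6888778443333333555YYYYYYYYYYY555554445877876
o5888778544444444445554GGYYYYYY55554444787885o
o66888777444444444444554GGG55Y555544446878875o
oo578877874444444444444444554444444444867885oo
ooo5788778644444444444444444444444444877885ooo
ooo457887787444444444444444444444435877885oooo
ooo77578877785444444444444444444447877875ooooo
ooo788668887787644444444444444457877886ooooooo
oo678887578887778765544444456788778865oooooooo
oo6888888756777777777888888777788764oooooooooo
oo7888888888666777777777777888765775oooooooooo
oo888888888888876556677776655688887ooooooooooo
o6888888888888888888888888888888886ooooooooooo
o6888888888888888888888888887GGG775ooooooooooo
```

The cap and dial are confirmed, yellow and green are in the pot, and there is no red bar on the table or behind anything. The arm is clear, so I'm handing in.

```bash
python3 -c "
from bench import r
print(r.close_job())"
```

```text
the job is handed in; nothing more can be done
None
```

Handed in at about 54 s with no verdict returned: cap upright on the mat's middle, dial within about 3° of the marker, green and yellow bars in the pot; I released the red bar inside the pot, but every later picture fails to show it, so it being under green is only inferred from green resting 24 mm above the stated floor.

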